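# Sort the model parts and lay the next course

### The job

Sort the mixed handful of model parts on the bench: lay the loose hex nut, wooden wheel and wooden beam flat, each inside the tray whose ledge shows a sample of its kind, and lay the two loose plaster blocks on the model wall as its second course in running bond, each centred over one of the two joints of the course below, square and in line with it. Leave the glue bottle standing where it is.

Things in the scene. Friction and masses are not known exactly. Their poses are not given: they have to be found in the camera images.
- block_a: Loose off-white cast plaster model wall block, 56 mm long (local y) x 28 mm wide (local x) x 22 mm high, about 70 g, lying flat; the two loose blocks are alike. Origin at the centre of its underside, z up.
- block_b: Loose off-white cast plaster model wall block, 56 mm long (local y) x 28 mm wide (local x) x 22 mm high, about 70 g, lying flat; the two loose blocks are alike. Origin at the centre of its underside, z up.
- nut: Loose steel hex nut lying flat: 36 mm across flats, 41 mm across corners, 18 mm high, with an open hole, about 100 g. Origin at the centre of its underside, z up; local x is square to one pair of flats (the other pairs are 60 degrees on). The nut on a tray's ledge is a fixed sample.
- wheel: Loose turned wooden model wheel lying flat: 42 mm diameter, rim 14 mm high, raised 16 mm diameter hub in the middle to 18 mm high, about 20 g. Origin at the centre of its underside, z up. The wheel on a tray's ledge is a fixed sample.
- beam: Loose pale wooden square-section beam lying flat: 66 mm long (local y), 16 x 16 mm in section, about 15 g. Origin at the centre of its underside, z up. The beam on a tray's ledge is a fixed sample.
- wall: Model wall, fixed: cork board 70 x 188 x 8 mm carrying one course of three plaster blocks (as the loose ones) in a row along local y, centred at y = -60, 0, +60 mm, x = 0; top of the course 30 mm above the bench. Its dark 4 mm joints are at y = -30 and +30 mm: second-course blocks centre there, long sides along y, 4 mm apart. Origin: centre of the board's underside, z up.
- tray_nut: White open tray for hex nuts, fixed: outside 120 x 120 mm, 22 mm high, walls and floor 5 mm thick. A ledge on its local +x side (away from the robot), 56 x 90 x 10 mm high, carries a fixed sample 87 mm from the tray's centre: a hex nut like the loose one. Origin: centre of the square tray's underside (ledge not counted); z up.
- tray_wheel: White open tray for wheels, fixed: outside 120 x 120 mm, 22 mm high, walls and floor 5 mm thick. A ledge on its local +x side (away from the robot), 56 x 90 x 10 mm high, carries a fixed sample 87 mm from the tray's centre: a wooden wheel like the loose one. Origin: centre of the square tray's underside (ledge not counted); z up.
- tray_beam: White open tray for beams, fixed: outside 120 x 120 mm, 22 mm high, walls and floor 5 mm thick. A ledge on its local +x side (away from the robot), 56 x 90 x 10 mm high, carries a fixed sample 87 mm from the tray's centre: a wooden beam like the loose one, lying along local y. Origin: centre of the square tray's underside (ledge not counted); z up.
- glue: White glue bottle with red cap, 48 mm diameter, 150 mm tall, standing loose (250 g) beyond the trays; to be left alone. Origin at the centre of its underside, z up.
Mind the look-alikes: they are no part of the job. Leave any blue or purple look-alike of the nut alone.

How it is judged:
By the outcome, as a careful person would: the job done as asked, in the order asked, and still so for the second after the job is handed in, with the robot touching nothing.
It also fails if it takes over 112 s, if anything falls off the work surface, if the arm or the gripper's body presses on something with over 40 N, if the wrist force passes 120 N, or if a joint passes its speed limit or range.

### The arm

A 6-joint arm with a two-finger parallel gripper is mounted at the origin on the work surface. World frame = base frame: x ahead of the robot, y to its left, z up, the work surface at z = 0. Lengths are in m, angles in rad, forces in N, time in s.
With the tool pointing down it reaches from about 0.3 to 0.75 m from the base axis. Payload 8.5 kg.
Tool frame: the origin (TCP) lies midway between the tips of the shut fingers; the grasp point (between the pads) lies 19 mm behind it; z points along the fingers, y is the line along which they close (so a half turn about z gives the same grasp; the last joint's range is limited). The gripper opens to 85 mm and grips with 20 to 120 N. Pads are 22 mm wide; open, the fingers measure 114 mm over their backs; the gripper's body (76 mm by 85 mm) begins 54 mm behind the grasp point. The pads swing forward as they close: fully open they stand 13 mm farther back than shut.
Start: joints at [-1.342, 0.381, 1.297, -0, 1.464, -0.215], TCP at [0.236, -0.497, 0.199] pointing down, gripper open.
Joint ranges: [-3.11, 3.11], [-0.89, 2.33], [0.22, 2.48], [-1.42, 4.56], [0.17, 2.85], [-2.88, 2.88]. Speed limits (rad/s): [2.39, 2.39, 3.14, 3.14, 3.14, 3.14].

### API

Orientations are given as a rotation vector (axis times angle).
In Python, from bench import telemetry, vision, job gives the robot as it stands. The module is installed in compiled form; this text tells all that it offers.
- The arm moves only by the shell command python3 -m crank 'ROWS'. ROWS is JSON, a list of rows, each a list of 7 numbers: the shift along the world's x, y, z as a fraction of full scale, then the turn, a rotation vector about the world's x, y, z as a fraction of full scale, then the finger opening in mm, from 0 to 85.4. A call has exactly 8 rows; each row is the pose to reach, as a shift and turn from the pose commanded when the call began; what a row does not reach only later rows make up. Full scale, the value 1, is 0.2 m for a shift and 45 degrees for a turn. A row lasts 1/8 s, in which the tool goes at most 62.5 mm and 10.7 degrees, less where a joint would pass 70% of its speed; a pose out of reach is approached as far as the arm can. A call with a number of a shift or a turn outside -1 to 1 is refused whole. A call with a gripper value outside its range is refused whole. The fingers move at their own pace and stop on an object; the grip force is fixed at half the most. Time passes only in rows, so rows that repeat a pose let the fingers close, or fill a call up. It gives the time, the measured TCP pose, the force, the opening and the grip force at its end, in the units of the state.
- telemetry.get_state(): the state, without advancing time (a new reading comes with each control period).
- vision.camera(name): name is "scene" or "top" or "wrist"; returns the picture (400x640x3 uint8, red, green, blue); there is no depth.
- vision.get_calibration(name): a dict with "fov_y" (degrees; the focal length in pixels is half the picture's height over the tangent of half this angle, whatever the lens; pixels are square), "cx", "cy" (the principal point, pixels), "R" (3x3) and "t" (3): a world point X has camera coordinates R X + t; the wrist camera has in their place "T_tool_cam" (4x4, takes a point from camera to tool coordinates, whose origin is the TCP and whose axes are the flange's). Camera axes: x right, y down, z forward; pixel columns grow to the right and rows downward; lengths in m; the calibration is good to about 2 mm. A picture is of the moment at which its call begins: read the wrist's pose just before it. get_calibration takes no time and is no camera call.
- job.finish_job(): hands the job in; it is judged then, once.
The state is a dict: "time": time; "q": joint angles; "dq": joint speeds; "tau": joint torques, N m; "tcp_pos": TCP position; "eef_rot": TCP orientation; "contact_force": force on the tool from outside, world axes, zero at the start; "ft_torque": the same for the moment, N m; "grip_width": opening from 0.0 (shut) to 1.0 (fully open); "grip_force": force on a finger pad.
Only numpy, scipy, OpenCV 4.12 (cv2) and the standard library are available. Lean on these libraries where they do the work, as an engineer would, in place of code of your own. Each camera call takes 0.05 s, during which the arm holds its last target. There are 200 camera calls.

## Working session

There is one attempt and no reset: what is moved stays moved. The work goes in short steps, Python scripts to look and compute and a shell command to move; the robot and the scene stay as the last step left them, time stands still between calls to the robot, and variables do not carry over. Pictures are saved under pics/ and viewed, at most 16 in all, crops included, and the job is handed in when it is done.

```bash
ls; mkdir -p pics; python3 - <<'E'
from bench import telemetry, vision
import cv2
s=telemetry.get_state(); print(s)
for n in("scene","top"):
    im=vision.camera(n); cv2.imwrite(f"pics/{n}0.png",im[:,:,::-1]); print(n,vision.get_calibration(n))
print(vision.get_calibration("wrist"))
E
```

```text
pics
{'time': 0.0, 'q': array([-1.34230222e+00,  3.81232759e-01,  1.29823818e+00,  1.02164228e-05,
        1.46361168e+00, -2.15278274e-01]), 'dq': array([ 6.04575994e-08,  1.30557323e-03,  3.51851231e-04, -1.71129647e-03,
        1.54254636e-03,  6.14548836e-04]), 'tau': array([ 9.25262029e-04, -4.48461592e+01, -2.31277817e+01, -1.39589561e-04,
        4.71501611e-03, -1.03221581e-05]), 'tcp_pos': array([ 0.23607714, -0.49639183,  0.19879969]), 'eef_rot': array([-3.06312056e+00, -6.91040586e-01, -4.88635456e-07]), 'contact_force': array([0.18795802, 0.27581707, 0.12746675]), 'ft_torque': array([ 0.01701586,  0.00417331, -0.01189285]), 'grip_force': 0.0, 'grip_width': 1.0019488468382913}
scene {'fov_y': 53.083848135587544, 'cx': 316.810772449011, 'cy': 196.43571046620656, 'R': array([[-0.88782348,  0.46002402, -0.0121397 ],
       [ 0.30948295,  0.57734768, -0.7555726 ],
       [-0.34057272, -0.67457213, -0.65495242]]), 't': array([ 0.49441055, -0.1459218 ,  1.19933587])}
top {'fov_y': 48.26637635306523, 'cx': 313.8970682619828, 'cy': 201.5659732545808, 'R': array([[-0.02495942, -0.99965651, -0.00799269],
       [-0.99228648,  0.02574496, -0.12126312],
       [ 0.12142724,  0.00490438, -0.99258822]]), 't': array([0.01137041, 0.54906049, 0.98359779])}
{'fov_y': 68.24467758341618, 'cx': 316.0950917709244, 'cy': 202.5966763037546, 'T_tool_cam': array([[-4.32632707e-05, -9.54068738e-01, -2.99587786e-01,
         7.87143053e-02],
       [ 9.99999827e-01, -2.16820354e-04,  5.46077863e-04,
         3.23172607e-04],
       [-5.85952548e-04, -2.99587711e-01,  9.54068583e-01,
        -1.72914926e-01],
       [ 0.00000000e+00,  0.00000000e+00,  0.00000000e+00,
         1.00000000e+00]])}
```

View pics/top0.png

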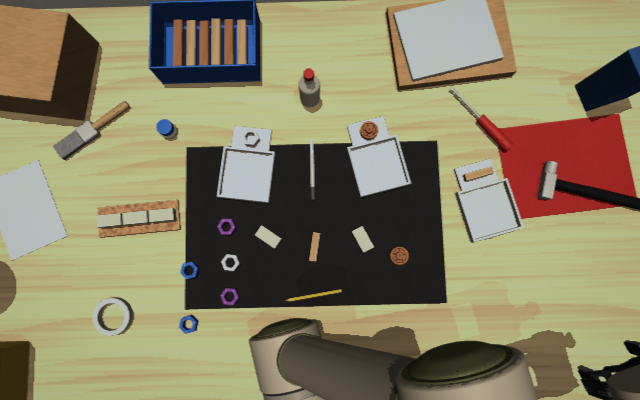

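View pics/scene0.png

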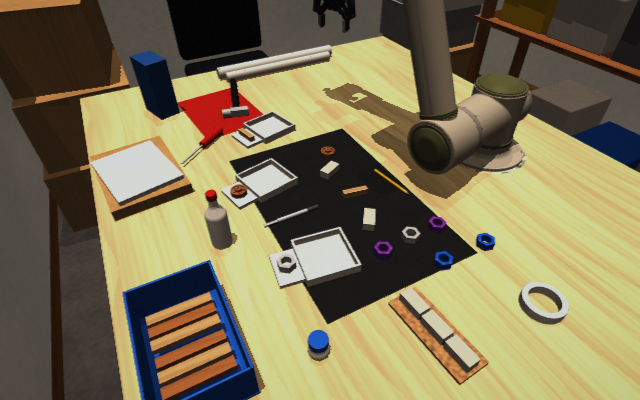

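Top view: the loose silver nut is at (230,262). It could be confused with the purple nuts at (226,227) and (229,297), the blue nuts at (189,270) and (188,324), and the fixed sample at (252,139). The wheel is at (400,256), with its sample at (369,130). The beam is at (315,247), with its sample at (479,174), the sticks in the blue box and the pencil at (315,295) as look-alikes. The blocks are at (267,237) and (363,239), the wall is at (138,218), and the trays are at (246,175) nut, (379,167) wheel and (488,210) beam.

```bash
cat > h.py <<'E'
import numpy as np, cv2
from scipy.spatial.transform import Rotation as Ro
from bench import telemetry, vision
def cam(n, st=None):
    c=vision.get_calibration(n); f=200/np.tan(np.radians(c["fov_y"]/2))
    if n=="wrist":
        T=np.eye(4); T[:3,:3]=Ro.from_rotvec(st["eef_rot"]).as_matrix(); T[:3,3]=st["tcp_pos"]
        M=T@np.array(c["T_tool_cam"]); return f,c["cx"],c["cy"],M[:3,:3],M[:3,3]
    R=np.array(c["R"]); return f,c["cx"],c["cy"],R.T,-R.T@np.array(c["t"])
def ray(C,uv,z):
    f,cx,cy,R,o=C; uv=np.atleast_2d(np.asarray(uv,float))
    d=np.c_[(uv[:,0]-cx)/f,(uv[:,1]-cy)/f,np.ones(len(uv))]@R.T
    return o+d*((z-o[2])/d[:,2])[:,None]
def proj(C,X):
    f,cx,cy,R,o=C; p=(np.atleast_2d(X)-o)@R; return np.c_[cx+f*p[:,0]/p[:,2],cy+f*p[:,1]/p[:,2]]
def grab(n,name):
    st=telemetry.get_state(); im=vision.camera(n)[:,:,::-1].copy(); cv2.imwrite(f"pics/{name}.png",im); return im,cam(n,st),st
def rect(C,cnt,z):
    P=ray(C,cnt.reshape(-1,2),z)[:,:2]
    (c,(w,h),a)=cv2.minAreaRect((P*1000).astype(np.float32))
    if w>h: a+=90; w,h=h,w          # a+90 = direction of the long side
    return np.array(c),w,h,(a+90+90)%180-90   # mm, long-side yaw from world x in deg
E
python3 - <<'E'
from h import *
im=cv2.imread("pics/top0.png"); C=cam("top"); g=im.max(axis=2)
hsv=cv2.cvtColor(im,cv2.COLOR_BGR2HSV)
def blob(m,uv):
    n,l,s,c=cv2.connectedComponentsWithStats(m.astype(np.uint8)); k=l[uv[1],uv[0]]
    if k==0: return None
    return max(cv2.findContours((l==k).astype(np.uint8),cv2.RETR_EXTERNAL,cv2.CHAIN_APPROX_NONE)[0],key=cv2.contourArea)
for n,uv,z in [("nut",(223,262),.018),("nut2",(230,255),.018),("blk1",(267,237),.022),("beam",(315,247),.016),("blk2",(363,239),.022),("wheel",(400,250),.014)]:
    c=blob(g>70,uv); print(n,None if c is None else rect(C,c,z))
for n,uv in [("tray_nut",(246,180)),("tray_wheel",(379,170)),("tray_beam",(488,212))]:
    c=blob((hsv[:,:,1]<45)&(g>110),uv); print(n,cv2.boundingRect(c),rect(C,c,.022)); print(ray(C,uv,.005))
print("samples",ray(C,[(252,139),(369,130),(479,174)],.028))
print("wall blocks",ray(C,[(109,219),(134,217),(160,214)],.03))
big=cv2.resize(im[190:320,80:230],None,fx=4,fy=4,interpolation=cv2.INTER_CUBIC); cv2.imwrite("pics/wallcrop.png",big)
E
```

```text
nut (array([417.3571167 , 192.10931396]), 36.13938903808594, 41.242042541503906, 88.58375549316406)
nut2 (array([417.3571167 , 192.10931396]), 36.13938903808594, 41.242042541503906, 88.58375549316406)
blk1 (array([473.36795044, 105.2076416 ]), 28.689905166625977, 56.98103332519531, 54.23104476928711)
beam (array([448.08880615,  -0.54947376]), 17.831026077270508, 66.05443572998047, -9.662582397460938)
blk2 (array([ 462.26174927, -111.02053833]), 29.25148582458496, 56.3624267578125, 26.728574752807617)
wheel (array([ 422.43588257, -193.84402466]), 38.565948486328125, 41.282386779785156, 88.5605239868164)
tray_nut (217, 126, 58, 76) (array([646.09753418, 151.56069946]), 121.78927612304688, 171.58482360839844, -7.857612609863281)
[[0.60805232 0.15639965 0.005     ]]
tray_wheel (347, 116, 64, 80) (array([ 657.88922119, -149.78051758]), 121.56620025634766, 172.0089111328125, 13.170202255249023)
[[ 0.62369898 -0.15794304  0.005     ]]
tray_beam (455, 159, 69, 83) (array([ 548.17730713, -399.39602661]), 120.43292236328125, 174.00350952148438, 14.543844223022461)
[[ 0.51766916 -0.40713957  0.005     ]]
samples [[ 0.70060236  0.13812389  0.028     ]
 [ 0.71472928 -0.13534988  0.028     ]
 [ 0.60387025 -0.38397977  0.028     ]]
wall blocks [[0.52163494 0.46618384 0.03      ]
 [0.52475158 0.40903477 0.03      ]
 [0.53010495 0.34962383 0.03      ]]
```

View pics/wallcrop.png

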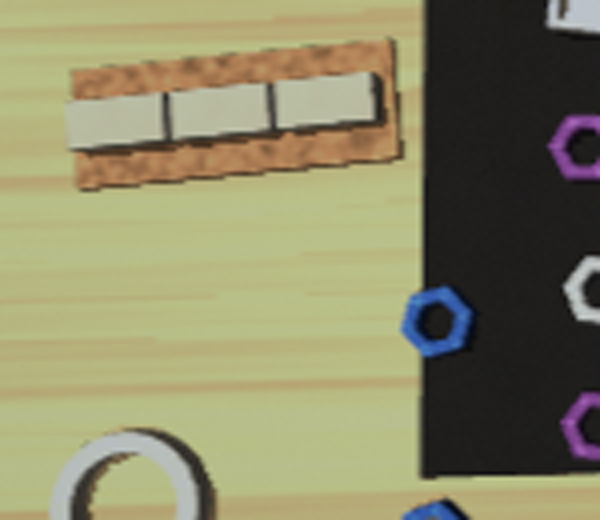

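The silver nut at (230,262) is the one to take: in the crop it is the only bare steel one, between two purple nuts and beside a blue one. Starting toward it now.

```bash
python3 -m crank '[[0.15,0.15,0,0,0,0,85],[0.3,0.3,0,0,0,0,85],[0.45,0.45,0,0,0,0,85],[0.6,0.6,0,0,0,0,85],[0.75,0.75,0,0,0,0,85],[0.85,0.9,0,0,0,0,85],[0.9,1,0,0,0,0,85],[0.9,1,0,0,0,0,85]]'
python3 -m crank '[[0,0.2,0,0,0,0,85],[0,0.4,0,0,0,0,85],[0,0.6,0,0,0,0,85],[0,0.75,0,0,0,0,85],[0,0.9,0,0,0,0,85],[0,1,0,0,0,0,85],[0,1,0,0,0,0,85],[0,1,0,0,0,0,85]]'
python3 -m crank '[[0,0.2,0,0,0,0,85],[0,0.4,0,0,0,0,85],[0,0.6,0,0,0,0,85],[0,0.75,0,0,0,0,85],[0,0.9,0,0,0,0,85],[0,1,0,0,0,0,85],[0,1,0,0,0,0,85],[0,1,0,0,0,0,85]]'
python3 -m crank '[[0,0.1,0,0,0,0.02,85],[0,0.2,0,0,0,0.04,85],[0,0.3,0,0,0,0.06,85],[0,0.4,0,0,0,0.07,85],[0,0.44,0,0,0,0.07,85],[0,0.44,0,0,0,0.07,85],[0,0.44,0,0,0,0.07,85],[0,0.44,0,0,0,0.07,85]]'
python3 - <<'E'
from h import *
im,C,st=grab("wrist","w_nut"); print(proj(C,[[.417,.192,.018],[.49,.2,.018]]))
E
```

```text
time: 1.1
tcp_pos: [0.4165, -0.2955, 0.1993]
eef_rot: [-3.063, -0.695, 0.0]
contact_force: [-0.8, -0.4, -0.2]
grip_width: 0.993
grip_force: 0.0
time: 2.1
tcp_pos: [0.4162, -0.0978, 0.1994]
eef_rot: [3.064, 0.69, -0.0]
contact_force: [0.2, 0.4, -1.5]
grip_width: 0.998
grip_force: 0.0
time: 3.1
tcp_pos: [0.4165, 0.1023, 0.1993]
eef_rot: [3.065, 0.69, -0.0]
contact_force: [0.7, -0.2, -0.6]
grip_width: 0.998
grip_force: 0.0
time: 4.1
tcp_pos: [0.4162, 0.1908, 0.1995]
eef_rot: [3.045, 0.774, -0.0]
contact_force: [0.6, 0.5, -0.9]
grip_width: 0.996
grip_force: 0.0
[[314.95941244 176.2022203 ]
 [338.98879803 118.4944884 ]]
```

View pics/w_nut.png

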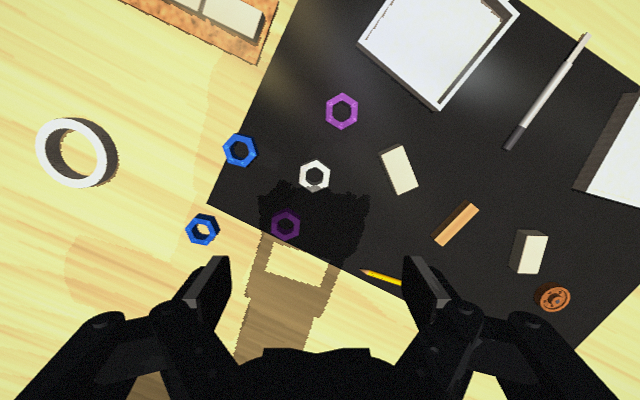

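The wrist view shows the steel nut at (315,176), exactly where the top view predicted. It sits between the purple nuts (342,111) and (286,225). Now measuring its flats.

```bash
cat >> h.py <<'E'
def blob(m,uv):
    n,l,s,c=cv2.connectedComponentsWithStats(m.astype(np.uint8),connectivity=4)
    u,v=map(int,uv); w=l[v-6:v+7,u-6:u+7]; w=w[w>0]; k=np.bincount(w).argmax()
    return max(cv2.findContours((l==k).astype(np.uint8),cv2.RETR_EXTERNAL,cv2.CHAIN_APPROX_NONE)[0],key=cv2.contourArea)
E
python3 - <<'E'
from h import *
st=telemetry.get_state(); C=cam("wrist",st); im=cv2.imread("pics/w_nut.png"); g=im.min(axis=2)
c=blob(g>90,(315,165)); print(cv2.boundingRect(c)); P=ray(C,c.reshape(-1,2),.018)[:,:2]*1000
h=cv2.convexHull(P.astype(np.float32)).reshape(-1,2)
w=[np.ptp(h@[np.cos(np.radians(a)),np.sin(np.radians(a))]) for a in range(-90,90)]
f=[(w[a]+w[(a+60)%180]+w[(a+120)%180])/3 for a in range(60)]
a=int(np.argmin(f)); print("flat normals",a-90,a-30,a+30,f[a],max(f))
print(rect(C,c,.018), "dst",st["tcp_pos"])
print(proj(cam("top"),[0.4165,.192,.018]))
E
```

```text
(299, 160, 32, 32)
flat normals -68 -8 52 36.74923211503285 40.71148650560647
(array([416.92709351, 193.38542175]), 36.95463180541992, 39.24182891845703, 21.83231544494629) dst [0.416221   0.19086089 0.1994535 ]
[[230.03283592 262.3603916 ]]
```

```bash
python3 -m crank '[[0,0.01,-0.15,0,0,-0.04,85],[0,0.01,-0.35,0,0,-0.09,85],[0,0.01,-0.55,0,0,-0.09,70],[0,0.01,-0.75,0,0,-0.09,60],[0,0.01,-0.87,0,0,-0.09,60],[0,0.01,-0.93,0,0,-0.09,60],[0,0.01,-0.97,0,0,-0.09,60],[0,0.01,-0.97,0,0,-0.09,60]]'
python3 -m crank '[[0,0,0,0,0,0,50],[0,0,0,0,0,0,40],[0,0,0,0,0,0,30],[0,0,0,0,0,0,30],[0,0,0,0,0,0,30],[0,0,0,0,0,0,30],[0,0,0.1,0,0,0,30],[0,0,0.2,0,0,0,30]]'
```

```text
time: 5.15
tcp_pos: [0.4163, 0.1933, 0.0056]
eef_rot: [3.07, 0.667, 0.001]
contact_force: [-0.6, -0.2, -0.1]
grip_width: 0.703
grip_force: 0.0
time: 6.15
tcp_pos: [0.416, 0.1933, 0.0458]
eef_rot: [-3.07, -0.667, 0.001]
contact_force: [0.0, -0.2, -0.4]
grip_width: 0.348
grip_force: 0.0
```

The fingers closed to 30 mm with no force, so they missed the nut. Looking.

```bash
python3 - <<'E'
from h import *
im,C,st=grab("wrist","w_nut2"); print(proj(C,[[.4165,.193,.018]]))
E
```

```text
[[316.15465676 222.6596755 ]]
```

View pics/w_nut2.png

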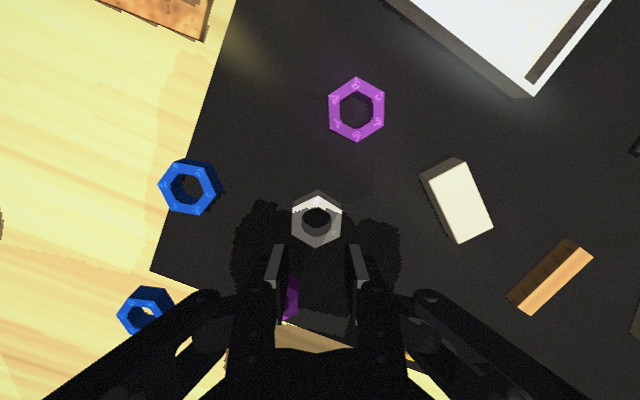

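The nut is undisturbed at (317,222) and its flats line up with the pads. The fingers were probably too slow and still closing when I lifted. Retrying a little lower, with more time to close.

```bash
python3 -m crank '[[0,0,0,0,0,0,65],[0,0,0,0,0,0,65],[0,0,0,0,0,0,65],[0,0,0,0,0,0,65],[0,0,0,0,0,0,65],[0,0,-0.08,0,0,0,60],[0,0,-0.16,0,0,0,55],[0,0,-0.21,0,0,0,50]]'
python3 -m crank '[[0,0,0,0,0,0,20],[0,0,0,0,0,0,20],[0,0,0,0,0,0,20],[0,0,0,0,0,0,20],[0,0,0,0,0,0,20],[0,0,0,0,0,0,20],[0,0,0,0,0,0,20],[0,0,0,0,0,0,20]]'
```

```text
time: 7.2
tcp_pos: [0.416, 0.1933, 0.0028]
eef_rot: [-3.07, -0.667, 0.001]
contact_force: [-0.2, 0.6, 0.2]
grip_width: 0.587
grip_force: 0.0
time: 8.2
tcp_pos: [0.4161, 0.1933, 0.0034]
eef_rot: [-3.07, -0.667, 0.0]
contact_force: [-0.5, -0.1, 0.3]
grip_width: 0.231
grip_force: 0.0
```

```bash
python3 - <<'E'
from h import *
im,C,st=grab("wrist","w_nut3"); print(proj(C,[[.4165,.193,.018],st["tcp_pos"]]),st["grip_width"],st["grip_force"],st["contact_force"])
t=vision.camera("top")[:,:,::-1]; cv2.imwrite("pics/top3.png",cv2.resize(t[170:340,150:350],None,fx=3,fy=3))
E
```

```text
[[316.18733865 249.01387107]
 [315.49219644 239.07242961]] 0.23145238221420883 0.0 [-0.50273671 -0.07759406  0.33123963]
```

View pics/w_nut3.png

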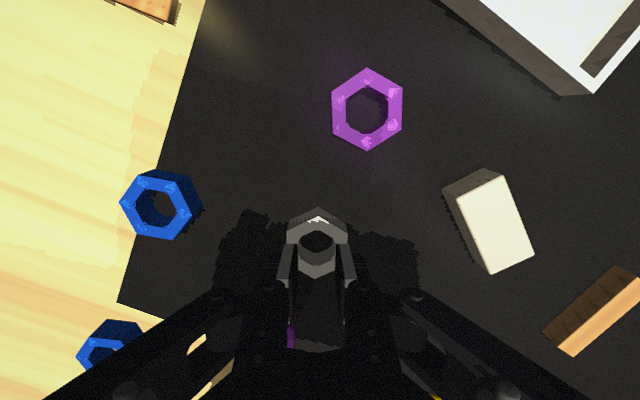

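The nut still stands between the tips at (317,241). The fingers at command 20 are just about touching its flats, so the true gap is wider than the command suggests. Closing all the way.

```bash
python3 -m crank '[[0,0,0,0,0,0,10],[0,0,0,0,0,0,0],[0,0,0,0,0,0,0],[0,0,0,0,0,0,0],[0,0,0,0,0,0,0],[0,0,0,0,0,0,0],[0,0,0,0,0,0,0],[0,0,0,0,0,0,0]]'
```

```text
time: 9.3
tcp_pos: [0.4162, 0.1933, 0.0034]
eef_rot: [-3.07, -0.667, -0.0]
contact_force: [0.7, -0.2, -0.0]
grip_width: 0.001
grip_force: 0.0
```

View pics/top3.png

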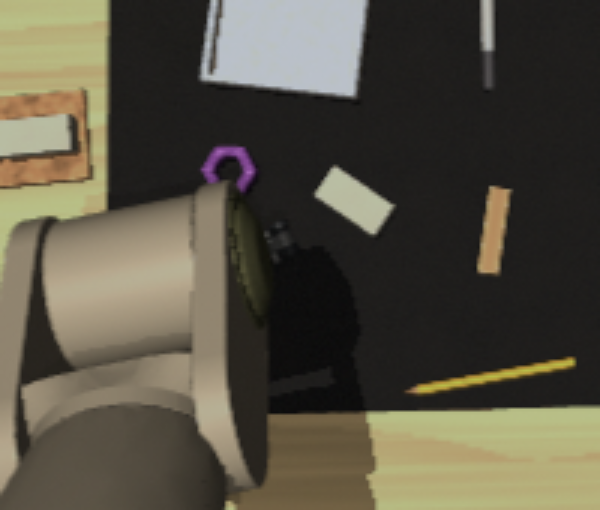

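```bash
python3 - <<'E'
from h import *
im,C,st=grab("wrist","w_nut4"); cv2.imwrite("pics/w_nut4c.png",cv2.resize(im[150:350,200:440],None,fx=3,fy=3)[:600,:720])
E
```

```text
(no output)
```

View pics/w_nut4c.png

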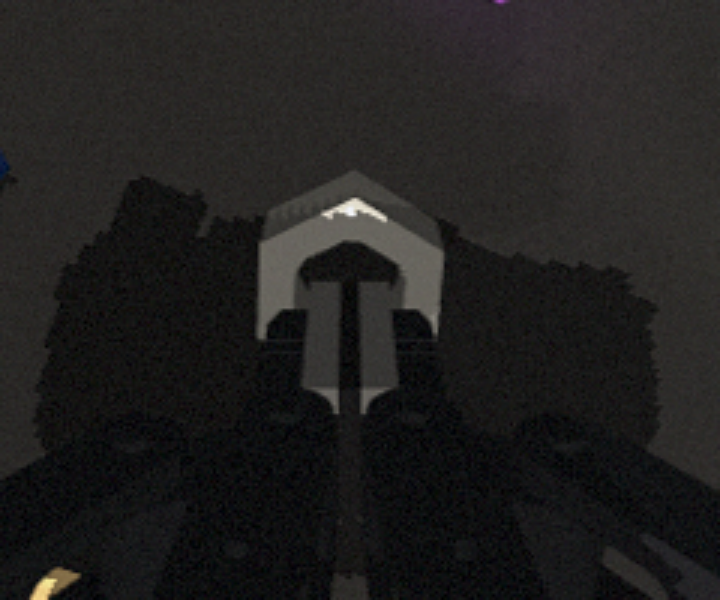

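The shut fingers sit over the nut's hole and above it. The tips, at about (315,250), are higher than the reported TCP of 3 mm implies, and nothing is touching. I will open and feel downward in small steps, watching the force.

```bash
python3 -m crank '[[0,0,0,0,0,0,60],[0,0,0,0,0,0,60],[0,0,0,0,0,0,60],[0,0,0,0,0,0,60],[0,0,0,0,0,0,60],[0,0,0,0,0,0,60],[0,0,0,0,0,0,60],[0,0,0,0,0,0,60]]'
python3 -m crank '[[0,0,-0.01,0,0,0,60],[0,0,-0.015,0,0,0,60],[0,0,-0.02,0,0,0,60],[0,0,-0.025,0,0,0,60],[0,0,-0.03,0,0,0,60],[0,0,-0.035,0,0,0,60],[0,0,-0.04,0,0,0,60],[0,0,-0.04,0,0,0,60]]'
```

```text
time: 10.35
tcp_pos: [0.4161, 0.1933, 0.0034]
eef_rot: [-3.07, -0.667, 0.0]
contact_force: [0.1, -0.3, -0.7]
grip_width: 0.702
grip_force: 0.0
time: 11.35
tcp_pos: [0.4161, 0.1933, -0.0046]
eef_rot: [-3.07, -0.667, 0.0]
contact_force: [-0.0, 0.4, -0.1]
grip_width: 0.704
grip_force: 0.0
```

```bash
python3 -m crank '[[0,0,-0.005,0,0,0,60],[0,0,-0.01,0,0,0,60],[0,0,-0.015,0,0,0,60],[0,0,-0.02,0,0,0,60],[0,0,-0.025,0,0,0,60],[0,0,-0.03,0,0,0,60],[0,0,-0.035,0,0,0,60],[0,0,-0.035,0,0,0,60]]'
python3 -m crank '[[0,0,0,0,0,0,40],[0,0,0,0,0,0,20],[0,0,0,0,0,0,20],[0,0,0,0,0,0,20],[0,0,0,0,0,0,20],[0,0,0,0,0,0,20],[0,0,0,0,0,0,20],[0,0,0,0,0,0,20]]'
```

```text
time: 12.35
tcp_pos: [0.4161, 0.1933, -0.0116]
eef_rot: [-3.07, -0.667, 0.0]
contact_force: [0.2, 0.2, 0.1]
grip_width: 0.704
grip_force: 0.0
time: 13.35
tcp_pos: [0.4162, 0.1933, -0.0116]
eef_rot: [-3.07, -0.667, -0.0]
contact_force: [-0.4, 1.7, -0.1]
grip_width: 0.232
grip_force: 0.0
```

```bash
python3 -m crank '[[0,0,0,0,0,0,60],[0,0,0,0,0,0,60],[0,0,0,0,0,0,60],[0,0,0,0,0,0,60],[0,0,0,0,0,0,60],[0,0,-0.005,0,0,0,60],[0,0,-0.01,0,0,0,60],[0,0,-0.015,0,0,0,60]]'
python3 -m crank '[[0,0,-0.005,0,0,0,50],[0,0,-0.01,0,0,0,40],[0,0,-0.015,0,0,0,40],[0,0,-0.02,0,0,0,40],[0,0,-0.025,0,0,0,40],[0,0,-0.025,0,0,0,40],[0,0,-0.025,0,0,0,20],[0,0,-0.025,0,0,0,20]]'
python3 - <<'E'
from h import *
im,C,st=grab("wrist","w_nut5"); cv2.imwrite("pics/w_nut5c.png",cv2.resize(im[150:350,200:440],None,fx=3,fy=3)); print(proj(C,st["tcp_pos"]),st["contact_force"],st["grip_width"])
im=vision.camera("scene")[:,:,::-1]; u,v=proj(cam("scene"),st["tcp_pos"])[0]; print(u,v); cv2.imwrite("pics/s5.png",im)
u,v=int(u),int(v); cv2.imwrite("pics/s5c.png",np.hstack([cv2.resize(im[v-50:v+50,u-40:u+40],None,fx=5,fy=5,interpolation=2),cv2.resize(cv2.imread("pics/w_nut5.png")[160:320,240:400],(400,500))])) 
E
```

```text
time: 14.35
tcp_pos: [0.4161, 0.1933, -0.0147]
eef_rot: [3.07, 0.667, -0.0]
contact_force: [-0.1, -0.9, -0.2]
grip_width: 0.703
grip_force: 0.0
time: 15.35
tcp_pos: [0.4162, 0.1933, -0.0191]
eef_rot: [-3.07, -0.667, -0.001]
contact_force: [-1.5, -0.6, 6.8]
grip_width: 0.391
grip_force: 58.6
[[315.49270212 239.07211512]] [-1.51402427 -0.64067929  6.84395697] 0.3909967164035208
408.02609566063813 242.84917092266278
```

View pics/s5c.png

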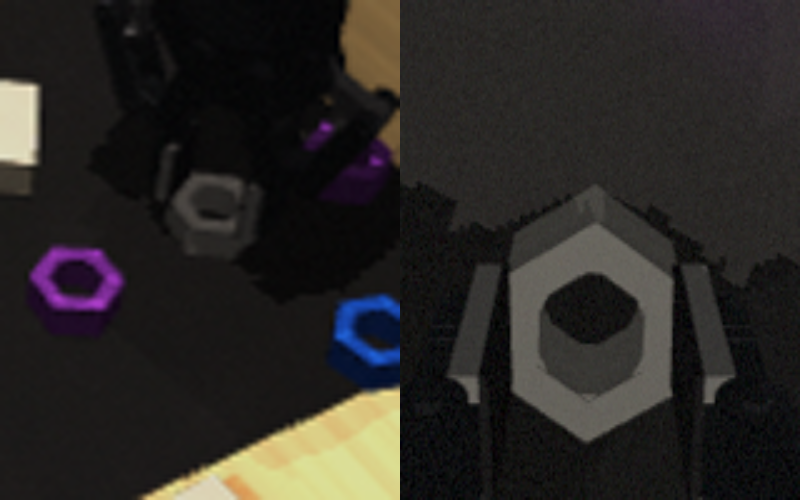

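Gripped with 58.6 N and seen between the pads. The true tips are about 19 mm above the reported TCP, so grasp depth is about z = -0.017. Carrying the nut to its tray.

```bash
python3 -m crank '[[0,0,0.1,0,0,0,20],[0,0,0.25,0,0,0,20],[0,0,0.42,0,0,0,20],[0.1,0,0.55,0,0,0,20],[0.25,-0.05,0.6,0,0,0,20],[0.45,-0.1,0.6,0,0,0,20],[0.65,-0.13,0.6,0,0,0,20],[0.7,-0.13,0.6,0,0,0,20]]'
python3 -m crank '[[0.15,-0.03,0,0,0,0,20],[0.28,-0.06,0,0,0,0,20],[0.31,-0.06,-0.1,0,0,0,20],[0.31,-0.06,-0.2,0,0,0,20],[0.31,-0.06,-0.35,0,0,0,20],[0.31,-0.06,-0.46,0,0,0,20],[0.31,-0.06,-0.54,0,0,0,20],[0.31,-0.06,-0.56,0,0,0,20]]'
```

```text
time: 16.45
tcp_pos: [0.5577, 0.1666, 0.0998]
eef_rot: [3.07, 0.665, -0.0]
contact_force: [-0.1, 1.0, -1.6]
grip_width: 0.388
grip_force: 60.0
time: 17.45
tcp_pos: [0.6169, 0.1555, -0.0129]
eef_rot: [-3.069, -0.668, 0.004]
contact_force: [-0.5, 0.2, -0.0]
grip_width: 0.39
grip_force: 60.0
```

```bash
python3 -m crank '[[0,0,-0.006,0,0,0,20],[0,0,-0.006,0,0,0,50],[0,0,-0.006,0,0,0,50],[0,0,-0.006,0,0,0,50],[0,0,-0.006,0,0,0,50],[0,0,0.15,0,0,0,50],[0,0,0.4,0,0,0,50],[0,0,0.6,0,0,0,50]]'
python3 -m crank '[[-0.1,-0.15,0.05,0,0,0,60],[-0.2,-0.35,0.05,0,0,0,65],[-0.35,-0.55,0.05,0,0,0,65],[-0.5,-0.75,0.05,0,0,0,65],[-0.6,-0.9,0.05,0,0,0,65],[-0.65,-1,0.05,0,0,0,65],[-0.65,-1,0.05,0,0,0,65],[-0.65,-1,0.05,0,0,0,65]]'
python3 - <<'E'
from h import *
im,C,st=grab("wrist","w_wh"); t,Ct,_=grab("top","top6")
for n,uv in [("wheel",proj(C,[.422,-.194,.016])[0])]:
    print(uv,st["tcp_pos"])
hsv=cv2.cvtColor(im,cv2.COLOR_BGR2HSV); 
c=blob((im.max(axis=2)>70)&(hsv[:,:,1]>60),uv); print(cv2.boundingRect(c),rect(C,c,.014))
print(proj(Ct,[.618,.155,.023]))
cv2.imwrite("pics/v6.png",np.hstack([cv2.resize(t[110:290,200:440],(400,300)),cv2.resize(im,(400,300))]))
E
```

```text
time: 18.45
tcp_pos: [0.6183, 0.1553, 0.1105]
eef_rot: [3.07, 0.667, 0.002]
contact_force: [-0.3, 0.0, 0.2]
grip_width: 0.588
grip_force: 0.0
time: 19.45
tcp_pos: [0.4885, -0.0443, 0.1185]
eef_rot: [-3.07, -0.667, -0.001]
contact_force: [0.8, 0.3, -0.3]
grip_width: 0.758
grip_force: 0.0
[414.88803438 302.74358462] [ 0.48848267 -0.04428295  0.11848876]Traceback (most recent call last):
  File "<stdin>", line 6, in <module>
  File "h.py", line 25, in blob
    u,v=map(int,uv); w=l[v-6:v+7,u-6:u+7]; w=w[w>0]; k=np.bincount(w).argmax()
                                                       ~~~~~~~~~~~~~~~~~~~~~^^
ValueError: attempt to get argmax of an empty sequence
```

```bash
python3 -m crank '[[-0.07,-0.15,0,0,0,0,65],[-0.14,-0.3,0,0,0,0,65],[-0.2,-0.45,0,0,0,0,65],[-0.27,-0.6,0,0,0,0,65],[-0.33,-0.7,0,0,0,0,65],[-0.33,-0.75,0,0,0,0,65],[-0.33,-0.75,0,0,0,0,65],[-0.33,-0.75,0,0,0,0,65]]'
python3 - <<'E'
from h import *
im,C,st=grab("wrist","w_wh"); t=cv2.imread("pics/top6.png")
uv=proj(C,[.422,-.194,.016])[0]; print(uv,st["tcp_pos"])
cv2.imwrite("pics/v6.png",np.hstack([cv2.resize(t[110:290,200:440],(400,300)),cv2.resize(im,(400,300))]))
hsv=cv2.cvtColor(im,cv2.COLOR_BGR2HSV); 
c=blob(cv2.morphologyEx(((im.max(axis=2)>70)&(hsv[:,:,1]>60)).astype(np.uint8),cv2.MORPH_CLOSE,np.ones((7,7))),uv); print(cv2.boundingRect(c),rect(C,c,.014))
E
```

```text
time: 20.55
tcp_pos: [0.4226, -0.1939, 0.1184]
eef_rot: [-3.069, -0.669, -0.0]
contact_force: [0.1, -0.2, -1.0]
grip_width: 0.762
grip_force: 0.0
[315.4905501  195.53914743] [ 0.42255494 -0.19392858  0.11836202]
(295, 174, 43, 41) (array([ 422.71060181, -194.23728943]), 40.49679946899414, 40.50041198730469, 87.684326171875)
```

View pics/v6.png

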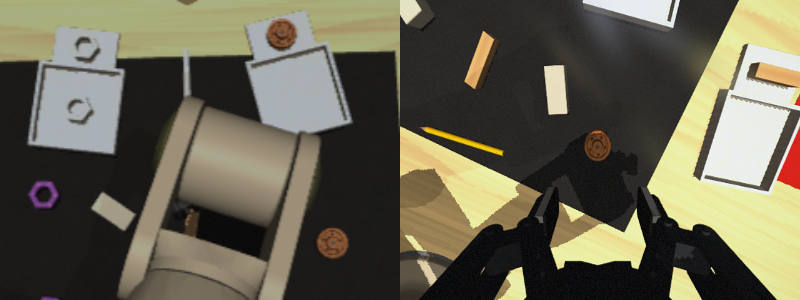

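The nut lies flat in the middle of its tray (left crop, 80,110). The wheel is under the gripper at (422.7,-194.2) mm. Grasping it and carrying it to its tray.

```bash
python3 -m crank '[[0,0,-0.12,0,0,0,65],[0,0,-0.28,0,0,0,60],[0,0,-0.44,0,0,0,60],[0,0,-0.56,0,0,0,60],[0,0,-0.63,0,0,0,60],[0,0,-0.665,0,0,0,60],[0,0,-0.68,0,0,0,60],[0,0,-0.68,0,0,0,50]]'
python3 -m crank '[[0,0,0,0,0,0,30],[0,0,0,0,0,0,30],[0,0,0,0,0,0,30],[0,0,0,0,0,0,30],[0,0,0,0,0,0,30],[0,0,0,0,0,0,30],[0,0,0,0,0,0,30],[0,0,0,0,0,0,30]]'
```

```text
time: 21.6
tcp_pos: [0.4223, -0.1947, -0.0173]
eef_rot: [3.069, 0.668, 0.0]
contact_force: [1.6, -0.2, -0.5]
grip_width: 0.587
grip_force: 0.0
time: 22.6
tcp_pos: [0.4221, -0.1947, -0.0176]
eef_rot: [-3.07, -0.667, 0.0]
contact_force: [-0.5, 0.1, -0.2]
grip_width: 0.35
grip_force: 0.0
```

The fingers passed above the 14 mm rim, so the tips are even higher than I assumed: the nut was only gripped near its top. Going about 10 mm deeper.

```bash
python3 -m crank '[[0,0,0,0,0,0,60],[0,0,0,0,0,0,60],[0,0,0,0,0,0,60],[0,0,0,0,0,0,60],[0,0,0,0,0,0,60],[0,0,-0.01,0,0,0,60],[0,0,-0.02,0,0,0,60],[0,0,-0.03,0,0,0,60]]'
python3 -m crank '[[0,0,-0.005,0,0,0,50],[0,0,-0.01,0,0,0,50],[0,0,-0.015,0,0,0,50],[0,0,-0.02,0,0,0,50],[0,0,-0.02,0,0,0,30],[0,0,-0.02,0,0,0,30],[0,0,-0.02,0,0,0,30],[0,0,-0.02,0,0,0,30]]'
```

```text
time: 23.6
tcp_pos: [0.4221, -0.1947, -0.0238]
eef_rot: [-3.07, -0.667, 0.0]
contact_force: [0.3, -0.5, 0.6]
grip_width: 0.7
grip_force: 0.0
time: 24.6
tcp_pos: [0.4221, -0.1947, -0.0272]
eef_rot: [3.07, 0.667, 0.0]
contact_force: [-0.2, 1.4, 7.0]
grip_width: 0.455
grip_force: 59.5
```

```bash
python3 -m crank '[[0,0,0.1,0,0,0,30],[0,0,0.25,0,0,0,30],[0,0,0.42,0,0,0,30],[0.1,0,0.55,0,0,0,30],[0.25,0.05,0.6,0,0,0,30],[0.45,0.1,0.6,0,0,0,30],[0.65,0.13,0.6,0,0,0,30],[0.74,0.13,0.6,0,0,0,30]]'
python3 -m crank '[[0.15,0.03,0,0,0,0,30],[0.28,0.06,0,0,0,0,30],[0.3,0.06,-0.1,0,0,0,30],[0.3,0.06,-0.2,0,0,0,30],[0.3,0.06,-0.35,0,0,0,30],[0.3,0.06,-0.46,0,0,0,30],[0.3,0.06,-0.54,0,0,0,30],[0.3,0.06,-0.57,0,0,0,30]]'
```

```text
time: 25.6
tcp_pos: [0.5717, -0.168, 0.0921]
eef_rot: [-3.069, -0.669, -0.0]
contact_force: [-0.7, -0.2, -0.3]
grip_width: 0.457
grip_force: 60.3
time: 26.6
tcp_pos: [0.6289, -0.1566, -0.0223]
eef_rot: [-3.069, -0.667, 0.004]
contact_force: [-13.5, 4.1, 33.0]
grip_width: 0.457
grip_force: 63.6
```

```bash
python3 -m crank '[[0,0,0.005,0,0,0,30],[0,0,0.005,0,0,0,56],[0,0,0.005,0,0,0,56],[0,0,0.005,0,0,0,56],[0,0,0.005,0,0,0,56],[0,0,0.15,0,0,0,56],[0,0,0.4,0,0,0,56],[0,0,0.6,0,0,0,56]]'
```

```text
time: 27.6
tcp_pos: [0.6303, -0.1568, 0.1003]
eef_rot: [3.069, 0.667, 0.001]
contact_force: [0.6, 0.5, 0.1]
grip_width: 0.653
grip_force: 0.0
```

```bash
python3 -m crank '[[-0.15,0.12,0,0,0,-0.1,50],[-0.3,0.25,0,0,0,-0.25,50],[-0.45,0.38,0,0,0,-0.4,50],[-0.6,0.5,0,0,0,-0.55,50],[-0.75,0.65,0,0,0,-0.7,50],[-0.91,0.78,0,0,0,-0.76,50],[-0.91,0.78,0,0,0,-0.76,50],[-0.91,0.78,0,0,0,-0.76,50]]'
python3 - <<'E'
from h import *
im,C,st=grab("wrist","w_be"); t,_,_=grab("top","top7")
hsv=cv2.cvtColor(im,cv2.COLOR_BGR2HSV); 
uv=proj(C,[.448,-.0005,.016])[0]; print(uv,st["tcp_pos"],st["eef_rot"])
c=blob((im.max(axis=2)>130)&(hsv[:,:,1]>60),uv); print(cv2.boundingRect(c),rect(C,c,.016))
cv2.imwrite("pics/v7.png",np.hstack([cv2.resize(t[110:290,200:440],(400,300)),cv2.resize(im,(400,300))]))
E
```

```text
time: 28.6
tcp_pos: [0.449, -0.0011, 0.0988]
eef_rot: [3.13, -0.264, 0.002]
contact_force: [0.6, -0.0, -0.5]
grip_width: 0.586
grip_force: 0.0
[316.54601824 202.07795664] [ 0.4489807  -0.00108966  0.09875064] [ 3.13013727e+00 -2.64102520e-01  2.16144191e-03]
(309, 201, 16, 34) (array([433.03918457,   2.06653976]), 14.084563255310059, 32.405540466308594, -9.669143676757812)
```

View pics/v7.png

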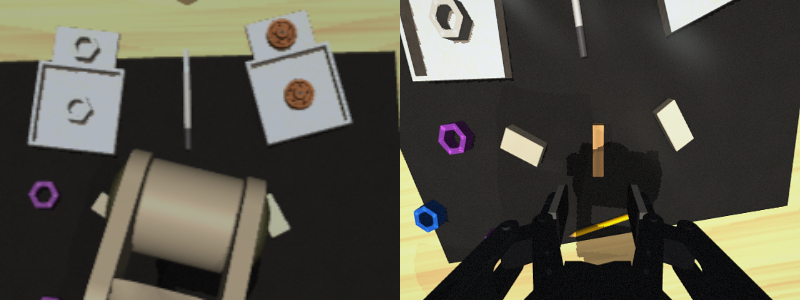

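The wheel is flat in its tray (left crop, 298,95). The beam is centred between the fingers, with its long side square to them.

```bash
python3 -m crank '[[0,0,-0.12,0,0,0,45],[0,0,-0.26,0,0,0,40],[0,0,-0.4,0,0,0,40],[0,0,-0.5,0,0,0,40],[0,0,-0.56,0,0,0,40],[0,0,-0.59,0,0,0,35],[0,0,-0.6,0,0,0,35],[0,0,-0.6,0,0,0,35]]'
python3 -m crank '[[0,0,0,0,0,0,5],[0,0,0,0,0,0,5],[0,0,0,0,0,0,5],[0,0,0,0,0,0,5],[0,0,0,0,0,0,5],[0,0,0,0,0,0,5],[0,0,0,0,0,0,5],[0,0,0,0,0,0,5]]'
```

```text
time: 29.7
tcp_pos: [0.4484, -0.0008, -0.0212]
eef_rot: [3.13, -0.265, 0.001]
contact_force: [0.7, -0.3, -0.2]
grip_width: 0.414
grip_force: 0.0
time: 30.7
tcp_pos: [0.4484, -0.0008, -0.0209]
eef_rot: [3.13, -0.265, 0.002]
contact_force: [-0.9, 0.3, 6.2]
grip_width: 0.16
grip_force: 58.6
```

```bash
python3 -m crank '[[0,0,0.15,0,0,0,5],[0,0,0.35,0,0,0,5],[0,-0.05,0.5,0,0,0,5],[0,-0.2,0.6,0,0,0,5],[0,-0.4,0.6,0,0,0,5],[0,-0.65,0.6,0,0,0,5],[0,-0.9,0.6,0,0,0,5],[0,-0.95,0.6,0,0,0,5]]'
python3 -m crank '[[0.05,-0.2,0,0,0,0,5],[0.1,-0.4,0,0,0,0,5],[0.2,-0.6,0,0,0,0,5],[0.3,-0.8,0,0,0,0,5],[0.36,-0.95,0,0,0,0,5],[0.36,-1,0,0,0,0,5],[0.36,-1,0,0,0,0,5],[0.36,-1,0,0,0,0,5]]'
python3 -m crank '[[0,-0.08,-0.1,0,0,0,5],[0,-0.08,-0.25,0,0,0,5],[0,-0.08,-0.4,0,0,0,5],[0,-0.08,-0.5,0,0,0,5],[0,-0.08,-0.55,0,0,0,5],[0,-0.08,-0.565,0,0,0,5],[0,-0.08,-0.57,0,0,0,5],[0,-0.08,-0.57,0,0,0,5]]'
```

```text
time: 31.7
tcp_pos: [0.4481, -0.1932, 0.0986]
eef_rot: [3.129, -0.27, 0.001]
contact_force: [0.4, 0.0, -0.6]
grip_width: 0.158
grip_force: 58.8
time: 32.7
tcp_pos: [0.52, -0.3894, 0.0987]
eef_rot: [-3.13, 0.264, 0.0]
contact_force: [-0.4, 0.6, 0.9]
grip_width: 0.158
grip_force: 58.8
time: 33.7
tcp_pos: [0.5204, -0.4069, -0.0149]
eef_rot: [3.13, -0.265, 0.001]
contact_force: [0.2, -0.0, -0.4]
grip_width: 0.16
grip_force: 58.8
```

```bash
python3 -m crank '[[0,0,-0.004,0,0,0,5],[0,0,-0.004,0,0,0,32],[0,0,-0.004,0,0,0,32],[0,0,-0.004,0,0,0,32],[0,0,-0.004,0,0,0,32],[0,0,0.15,0,0,0,35],[0,0,0.4,0,0,0,40],[0,0,0.6,0,0,0,50]]'
python3 -m crank '[[-0.05,0.15,0.1,0,0,0.1,50],[-0.1,0.35,0.2,0,0,0.2,50],[-0.15,0.55,0.25,0,0,0.4,50],[-0.2,0.75,0.25,0,0,0.6,50],[-0.25,0.9,0.25,0,0,0.75,50],[-0.29,1,0.25,0,0,0.81,50],[-0.29,1,0.25,0,0,0.81,50],[-0.29,1,0.25,0,0,0.81,50]]'
python3 -m crank '[[0,0.1,0,0,0,0,50],[0,0.2,0,0,0,0,50],[0,0.3,0,0,0,0,50],[0,0.4,0,0,0,0,50],[0,0.48,0,0,0,0,50],[0,0.48,0,0,0,0,50],[0,0.48,0,0,0,0,50],[0,0.48,0,0,0,0,50]]'
cat >> h.py <<'E'
def block(n,name,guess,z):
    im,C,st=grab(n,name); hsv=cv2.cvtColor(im,cv2.COLOR_BGR2HSV); uv=proj(C,np.r_[np.array(guess),z])[0]
    g=im.max(axis=2); r=rect(C,blob((g>140),uv),z); print(uv,r); 
    a=np.degrees(np.arctan2(st["eef_rot"][1],st["eef_rot"][0]))*2; print("tcp",st["tcp_pos"],"closing",(a)%180-90); return r
E
python3 - <<'E'
from h import *
block("wrist","w_b2",(.462,-.111),.022)
t,_,_=grab("top","top8"); st=telemetry.get_state(); im=cv2.imread("pics/w_b2.png")
cv2.imwrite("pics/v8.png",np.hstack([cv2.resize(t[110:290,400:640],(400,300)),cv2.resize(im,(400,300))]))
E
```

```text
time: 34.7
tcp_pos: [0.5203, -0.4068, 0.1064]
eef_rot: [3.13, -0.265, 0.001]
contact_force: [-0.3, 0.4, 0.2]
grip_width: 0.587
grip_force: 0.0
time: 35.7
tcp_pos: [0.4625, -0.2075, 0.1546]
eef_rot: [3.056, 0.726, 0.001]
contact_force: [-0.1, 0.2, -0.1]
grip_width: 0.584
grip_force: 0.0
time: 36.7
tcp_pos: [0.4622, -0.1112, 0.1544]
eef_rot: [3.056, 0.726, 0.0]
contact_force: [0.8, -0.7, 0.0]
grip_width: 0.586
grip_force: 0.0
[315.29901098 187.32720423] (array([ 469.70257568, -106.82717133]), 27.41053581237793, 37.08623504638672, 27.42584800720215)
tcp [ 0.46221199 -0.11121995  0.1543793 ] closing -63.263944382897655
```

View pics/v8.png

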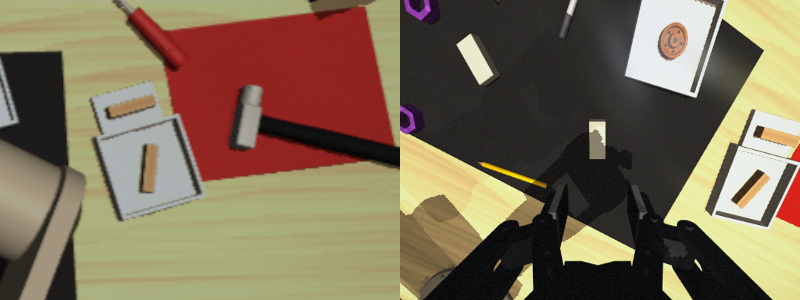

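The beam lies in its tray (left crop, 150,168). The gripper's shadow cuts the block mask, so I'm lowering the threshold.

```bash
sed -i 's/g>140/g>thr/; s/def block(n,name,guess,z)/def block(n,name,guess,z,thr=75)/' h.py; python3 - <<'E'
from h import *
im=cv2.imread("pics/w_b2.png"); C=cam("wrist",telemetry.get_state())
for t in(60,75,90):
    c=blob(im.max(axis=2)>t,(315,187)); print(t,cv2.boundingRect(c),rect(C,c,.022))
E
```

```text
60 (302, 159, 27, 53) (array([ 463.39968872, -109.8919754 ]), 27.580772399902344, 57.28761291503906, 27.426176071166992)
75 (302, 162, 27, 50) (array([ 462.0196228 , -110.60813904]), 27.58077049255371, 54.17811584472656, 27.42620086669922)
90 (302, 162, 27, 50) (array([ 462.05914307, -110.68414307]), 27.40951919555664, 54.17811584472656, 27.426204681396484)
```

```bash
python3 -m crank '[[0.002,0.004,-0.15,0,0,0.015,50],[0.002,0.004,-0.32,0,0,0.015,50],[0.002,0.004,-0.5,0,0,0.015,50],[0.002,0.004,-0.66,0,0,0.015,50],[0.002,0.004,-0.78,0,0,0.015,45],[0.002,0.004,-0.85,0,0,0.015,45],[0.002,0.004,-0.88,0,0,0.015,45],[0.002,0.004,-0.88,0,0,0.015,45]]'
python3 -m crank '[[0,0,0,0,0,0,15],[0,0,0,0,0,0,15],[0,0,0,0,0,0,15],[0,0,0,0,0,0,15],[0,0,0,0,0,0,15],[0,0,0,0,0,0,15],[0,0,0,0,0,0,15],[0,0,0,0,0,0,15]]'
python3 -c "
from h import *
s=telemetry.get_state();print(s['tcp_pos'])"
```

```text
time: 37.8
tcp_pos: [0.4626, -0.1101, -0.0216]
eef_rot: [-3.052, -0.745, 0.0]
contact_force: [0.9, 0.4, 0.0]
grip_width: 0.526
grip_force: 0.0
time: 38.8
tcp_pos: [0.463, -0.1102, -0.0207]
eef_rot: [3.051, 0.745, 0.002]
contact_force: [-0.1, -0.1, 7.1]
grip_width: 0.308
grip_force: 59.8
[ 0.46298746 -0.11015451 -0.02072757]
```

```bash
python3 -m crank '[[0,0,0.15,0,0,0,15],[0,0,0.3,0,0,0.1,15],[0,0.05,0.45,0,0,0.2,15],[0,0.1,0.6,0,0,0.3,15],[0,0.2,0.75,0,0,0.4,15],[0,0.3,0.9,0,0,0.5,15],[0,0.4,1,0,0,0.6,15],[0,0.4,1,0,0,0.6,15]]'
python3 -m crank '[[0.05,0.15,0.05,0,0,0.12,15],[0.1,0.3,0.1,0,0,0.25,15],[0.15,0.45,0.1,0,0,0.38,15],[0.2,0.6,0.1,0,0,0.5,15],[0.25,0.75,0.1,0,0,0.65,15],[0.31,0.9,0.1,0,0,0.8,15],[0.31,1,0.1,0,0,0.884,15],[0.31,1,0.1,0,0,0.884,15]]'
python3 -m crank '[[0,0.15,0,0,0,0,15],[0,0.3,0,0,0,0,15],[0,0.45,0,0,0,0,15],[0,0.6,0,0,0,0,15],[0,0.75,0,0,0,0,15],[0,0.85,0,0,0,0,15],[0,0.85,0,0,0,0,15],[0,0.85,0,0,0,0,15]]'
python3 - <<'E'
from h import *
im,C,st=grab("wrist","w_wall"); print(st["tcp_pos"],proj(C,[[.5228,.439,.03],[.5272,.379,.03]]))
E
```

```text
time: 39.8
tcp_pos: [0.4629, -0.0292, 0.1798]
eef_rot: [2.79, 1.438, 0.004]
contact_force: [0.3, 0.3, -1.1]
grip_width: 0.305
grip_force: 59.4
time: 40.8
tcp_pos: [0.524, 0.1705, 0.1977]
eef_rot: [-2.137, -2.302, 0.002]
contact_force: [-0.2, -0.3, 0.1]
grip_width: 0.307
grip_force: 59.4
time: 41.8
tcp_pos: [0.5247, 0.339, 0.1984]
eef_rot: [2.139, 2.3, -0.001]
contact_force: [-0.1, -0.8, -1.0]
grip_width: 0.308
grip_force: 59.4
[0.5247331 0.3390481 0.198414 ] [[319.05646148  87.57183198]
 [318.92804379 144.03491475]]
```

View pics/w_wall.png

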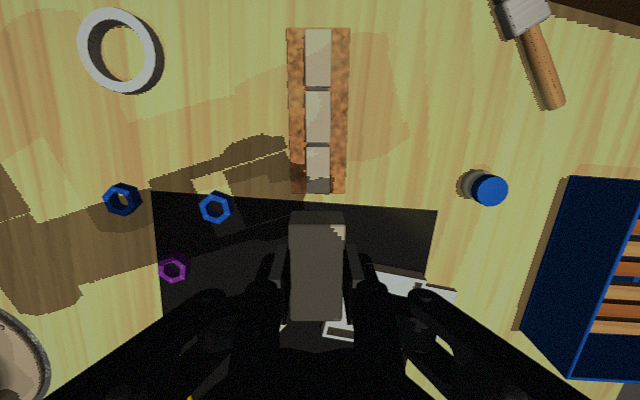

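The wrist view shows the wall joints at (317,89) and (317,145), close to the prediction, and the held block at (317,270). Now measuring the course line and the held block's offset.

```bash
python3 - <<'E'
from h import *
im=cv2.imread("pics/w_wall.png"); st=telemetry.get_state(); C=cam("wrist",st)
hsv=cv2.cvtColor(im,cv2.COLOR_BGR2HSV); S=hsv[:,:,1].astype(int); V=hsv[:,:,2]
for v in (50,70,105,130,155,170): print(v,[(int(S[v,u]),int(V[v,u])) for u in range(300,338,2)])
print("col",[(v,int(V[v,312:325].mean())) for v in list(range(80,98))+list(range(136,152))])
m=((S<70)&(V>45)); 
for uv,z in [((318,60),.03),((317,115),.03)]:
    c=blob(m[:,:]&(np.indices(m.shape)[1]<333)&(np.indices(m.shape)[0]<146),uv); print(cv2.boundingRect(c),rect(C,c,z))
g=(V>55); c=blob(g&(np.indices(m.shape)[0]<330)&(np.indices(m.shape)[0]>215),(317,270)); print("held",cv2.boundingRect(c),rect(C,c,st["tcp_pos"][2]+.0207+.022))
for v in (215,230,250,290,315,325): print(v,[int(V[v,u]) for u in range(276,362,3)])
print(st["tcp_pos"],np.degrees(np.arctan2(*st["eef_rot"][[1,0]]))*2-90)
E
```

```text
50 [(145, 151), (147, 137), (118, 102), (53, 168), (46, 167), (51, 166), (50, 164), (50, 168), (53, 160), (53, 164), (53, 164), (66, 159), (65, 161), (62, 161), (65, 161), (61, 155), (130, 145), (134, 148), (139, 162)]
70 [(143, 139), (144, 149), (129, 65), (55, 153), (55, 159), (57, 162), (59, 163), (58, 162), (63, 159), (60, 161), (63, 162), (62, 161), (62, 161), (59, 160), (62, 160), (66, 150), (136, 137), (130, 135), (134, 137)]
105 [(139, 158), (135, 128), (127, 94), (53, 160), (47, 167), (50, 162), (48, 164), (43, 166), (46, 166), (46, 168), (41, 168), (60, 162), (60, 162), (57, 165), (60, 166), (81, 141), (146, 148), (148, 134), (147, 135)]
130 [(152, 99), (148, 146), (152, 131), (65, 130), (55, 163), (56, 158), (57, 162), (56, 159), (59, 161), (62, 156), (61, 159), (61, 162), (61, 160), (63, 159), (63, 163), (78, 141), (141, 143), (143, 150), (140, 168)]
155 [(152, 139), (153, 147), (156, 132), (60, 127), (42, 170), (39, 172), (39, 169), (59, 165), (54, 165), (59, 164), (58, 164), (53, 167), (54, 166), (59, 165), (53, 167), (126, 107), (143, 127), (151, 142), (145, 157)]
170 
[... 1037 characters left out ...]
45, 44, 42, 44, 29, 28, 31, 21, 29, 33]
230 [15, 11, 20, 11, 47, 73, 74, 77, 72, 71, 76, 74, 73, 73, 77, 73, 75, 76, 78, 123, 167, 164, 164, 96, 23, 27, 29, 29, 26]
250 [27, 31, 29, 36, 5, 73, 76, 72, 72, 73, 77, 76, 73, 73, 75, 73, 75, 78, 74, 71, 74, 74, 70, 2, 35, 35, 35, 26, 27]
290 [9, 9, 23, 10, 7, 63, 73, 74, 73, 76, 71, 75, 71, 70, 76, 73, 75, 71, 75, 72, 72, 76, 38, 9, 10, 20, 3, 20, 10]
315 [9, 5, 9, 16, 31, 72, 69, 73, 69, 71, 71, 69, 73, 76, 74, 75, 73, 70, 70, 68, 74, 74, 127, 152, 15, 13, 11, 11, 4]
325 [0, 19, 175, 151, 28, 29, 27, 26, 18, 28, 33, 29, 28, 20, 33, 27, 79, 175, 175, 173, 172, 174, 172, 173, 173, 178, 15, 8, 3]
[0.52476827 0.33900018 0.19846893] 4.152245481534223
```

```bash
python3 - <<'E'
from h import *
im=cv2.imread("pics/w_wall.png"); st=telemetry.get_state(); C=cam("wrist",st); V=im.max(axis=2).astype(int)
J=ray(C,[(317.5,88.3),(317.5,144.3)],.03)*1000; print("joints",J)
d=np.array([np.cos(np.radians(94.26)),np.sin(np.radians(94.26))]); c=np.array([521.5,436.22])
for j in J: print("joint on axis",c+d*((j[:2]-c)@d))
print([(v,int(V[v,300:330].mean())) for v in list(range(218,230))+list(range(314,326))])
for v in (228,240,280,310): print(v,[(u,V[v,u]) for u in list(range(284,293))],[(u,V[v,u]) for u in range(338,350)])
t=st["tcp_pos"]
for zz in (.040,.0427,.046): print(zz,(ray(C,[(288.5,235),(345.5,235),(317,224),(317,320)],t[2]+zz)-t)[:,:2]*1000)
E
```

```text
joints [[521.23293923 438.12293308  30.        ]
 [525.6408063  378.54983132  30.        ]]
joint on axis [521.35756221 438.13221604]
joint on axis [525.7948999 378.5613095]
[(218, 39), (219, 40), (220, 40), (221, 40), (222, 40), (223, 38), (224, 51), (225, 65), (226, 70), (227, 74), (228, 74), (229, 74), (314, 71), (315, 71), (316, 71), (317, 72), (318, 72), (319, 73), (320, 67), (321, 46), (322, 48), (323, 50), (324, 50), (325, 53)]
228 [(284, np.int64(13)), (285, np.int64(14)), (286, np.int64(16)), (287, np.int64(3)), (288, np.int64(54)), (289, np.int64(76)), (290, np.int64(73)), (291, np.int64(76)), (292, np.int64(74))] [(338, np.int64(164)), (339, np.int64(165)), (340, np.int64(165)), (341, np.int64(167)), (342, np.int64(167)), (343, np.int64(159)), (344, np.int64(135)), (345, np.int64(101)), (346, np.int64(15)), (347, np.int64(35)), (348, np.int64(34)), (349, np.int64(27))]
240 [(284, np.int64(25)), (285, np.int64(22)), (286, np.int64(27)), (287, np.int64(27)), (288, np.int64(49)), (289, np.int64(71)), (290, np.int64(66)), (291, np.int64(76)), (292, np.int64(75))] [(338, np.int
[... 792 characters left out ...]
p.int64(31)), (290, np.int64(47)), (291, np.int64(71)), (292, np.int64(71))] [(338, np.int64(74)), (339, np.int64(71)), (340, np.int64(65)), (341, np.int64(69)), (342, np.int64(131)), (343, np.int64(182)), (344, np.int64(155)), (345, np.int64(64)), (346, np.int64(0)), (347, np.int64(12)), (348, np.int64(16)), (349, np.int64(21))]
0.04 [[-12.64107263  17.75875794]
 [ 15.15363881  19.77776526]
 [  0.83373903  24.52263994]
 [  4.90625756 -30.90123705]]
0.0427 [[-12.45306468  18.96287685]
 [ 14.7769184   20.94086232]
 [  0.74796798  25.58933141]
 [  4.73774175 -28.7084524 ]]
0.046 [[-12.22327719  20.43457774]
 [ 14.31648235  22.36242538]
 [  0.6431367   26.89306543]
 [  4.53177799 -26.02838227]]
```

```bash
python3 - <<'E'
from h import *
st=telemetry.get_state(); print(st["eef_rot"]); f,cx,cy,R,o=cam("wrist",st)
Rt=Ro.from_rotvec(st["eef_rot"]).as_matrix(); print(Rt.round(4))
T=np.array(vision.get_calibration("wrist")["T_tool_cam"])
Ct=(f,cx,cy,T[:3,:3],T[:3,3])
for zz in (-.038,-.040,-.0427): print(zz,(ray(Ct,[(288.3,235),(345.3,235),(290.3,280),(342,280),(316.8,224),(316,320.5)],zz)*1000).round(2)[:,:2].tolist())
E
```

```text
[ 2.13938054e+00  2.30032449e+00 -4.98028166e-04]
[[-7.240e-02  9.974e-01 -1.000e-04]
 [ 9.974e-01  7.240e-02 -4.000e-04]
 [-4.000e-04 -1.000e-04 -1.000e+00]]
-0.038 [[17.73, -11.63], [17.73, 16.66], [-7.78, -11.31], [-7.78, 15.69], [23.59, 2.51], [-33.14, 2.11]]
-0.04 [[18.61, -11.42], [18.61, 16.44], [-6.53, -11.11], [-6.53, 15.49], [24.38, 2.51], [-31.5, 2.11]]
-0.0427 [[19.8, -11.15], [19.8, 16.15], [-4.83, -10.84], [-4.83, 15.22], [25.45, 2.5], [-29.3, 2.11]]
```

```bash
python3 - <<'E'
from h import *
c=vision.get_calibration("wrist"); print(c); st=telemetry.get_state(); print(proj(cam("wrist",st),st["tcp_pos"]))
T=np.array(c["T_tool_cam"]); f=200/np.tan(np.radians(c["fov_y"]/2)); print(f)
d=np.array([(316.8-c["cx"])/f,(224-c["cy"])/f,1]); print(d,T[:3,:3]@d)
E
```

```text
{'fov_y': 68.24467758341618, 'cx': 316.0950917709244, 'cy': 202.5966763037546, 'T_tool_cam': array([[-4.31613846e-05, -9.53966707e-01, -2.99912520e-01,
         7.70052593e-02],
       [ 9.99999995e-01, -1.47239331e-05, -9.70791164e-05,
         2.17979556e-03],
       [ 8.81943531e-05, -2.99912522e-01,  9.53966703e-01,
        -1.72915478e-01],
       [ 0.00000000e+00,  0.00000000e+00,  0.00000000e+00,
         1.00000000e+00]])}
[[312.70299324 236.50000619]]
295.1508233754605
[0.0023883  0.07251656 1.        ] [-0.36909101  0.00229015  0.93221829]
```

The reported wrist calibration has shifted by about 2 mm since the start. I'll work relatively instead, measuring the held block and the wall in the same picture so the offset cancels. The camera height comes from the known 60 mm joint spacing and 56 mm block length.

```bash
cat > rel.py <<'E'
from h import *
def solve(st,held_uv,joint_uv,axis_yaw,T,dz=.0023):
    T=np.array(T).copy(); T[2,3]-=dz
    W=np.eye(4); W[:3,:3]=Ro.from_rotvec(st["eef_rot"]).as_matrix(); W[:3,3]=st["tcp_pos"]; M=W@T
    c=vision.get_calibration("wrist"); f=200/np.tan(np.radians(c["fov_y"]/2)); C=(f,c["cx"],c["cy"],M[:3,:3],M[:3,3])
    H=ray(C,held_uv,st["tcp_pos"][2]+.0427)[:,:2]; J=ray(C,joint_uv,.03)[:,:2]
    h=H.mean(0)
    print("held len",np.linalg.norm(H[0]-H[1])*1000,"held-tcp",(h-st["tcp_pos"][:2])*1000,"axis yaw",np.degrees(np.arctan2(*(H[0]-H[1])[::-1])))
    print("joint sep",np.linalg.norm(J[0]-J[1])*1000,"joint yaw",np.degrees(np.arctan2(*(J[0]-J[1])[::-1])))
    for j in J: print("joint",j*1000,"shift units",(j-h)/.2,"tcp target",(j-h+st["tcp_pos"][:2])*1000)
E
python3 - <<'E'
from rel import *
im=cv2.imread("pics/w_wall.png"); S=cv2.cvtColor(im,cv2.COLOR_BGR2HSV)[:,:,1].astype(float)
def edges(v): # sub-pixel crossing of saturation 95
    r=S[v-1:v+2,298:342].mean(0); a=r<97; i=np.flatnonzero(a); i0,i1=i[0],i[-1]
    return 298+i0-1+(r[i0-1]-97)/(r[i0-1]-r[i0]), 298+i1+(97-r[i1])/(r[i1+1]-r[i1])
vs=np.r_[35:84,94:140,150:178]; E=np.array([edges(v) for v in vs]); ctr=E.mean(1); p=np.polyfit(vs,ctr,1)
print("width",np.median(E[:,1]-E[:,0]),"u at joints",np.polyval(p,[88.3,144.3]),np.std(ctr-np.polyval(p,vs)))
u=np.polyval(p,[88.3,144.3]); st=telemetry.get_state()
for T in [vision.get_calibration("wrist")["T_tool_cam"]]:
    solve(st,[(316.8,224.1),(315.9,320.6)],[(u[0],88.3),(u[1],144.3)],0,T)
E
```

```text
width 25.68175644028105 u at joints [317.60229361 317.54293304] 0.09007636122189708
held len 55.74328135160975 held-tcp [ 2.52407687 -3.19079025] axis yaw 93.69284476657901
joint sep 60.138380684070874 joint yaw 94.17262373328255
joint [521.34313723 438.28071419] shift units [-0.02974606  0.51235662] tcp target [518.81906037 441.47150443]
joint [525.718906   378.30173888] shift units [-0.00786722  0.21246174] tcp target [523.19482913 381.49252913]
```

```bash
python3 -m crank '[[-0.01,0.1,0,0,0,0,15],[-0.01,0.2,0,0,0,0,15],[-0.02,0.35,-0.1,0,0,0,15],[-0.03,0.47,-0.25,0,0,0,15],[-0.03,0.512,-0.42,0,0,0,15],[-0.03,0.512,-0.6,0,0,0,15],[-0.03,0.512,-0.72,0,0,0,15],[-0.03,0.512,-0.767,0,0,0,15]]'
python3 - <<'E'
from rel import *
im,C,st=grab("wrist","w_p1"); print(st["tcp_pos"],np.degrees(np.arctan2(*st["eef_rot"][[1,0]]))*2)
cv2.imwrite("pics/w_p1c.png",cv2.resize(im[0:300,140:500],(720,600)))
E
```

```text
time: 42.85
tcp_pos: [0.5179, 0.4427, 0.0435]
eef_rot: [-2.137, -2.301, 0.003]
contact_force: [-1.0, -0.2, -0.2]
grip_width: 0.307
grip_force: 59.4
[0.51792267 0.44269205 0.04354501] -265.76771987117996
```

View pics/w_p1c.png

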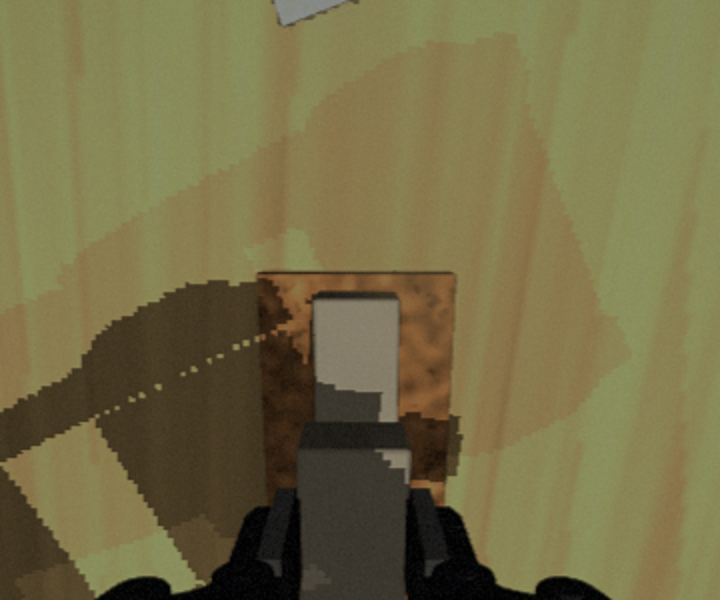

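The crop (2x) shows the course ahead of the held block and nearly in line: course mid at about u=318, block mid at about u=317. The course end is at v=149 and the block's front edges are at v=211 and 224. Refining numerically.

```bash
python3 - <<'E'
from rel import *
im=cv2.imread("pics/w_p1.png"); st=telemetry.get_state(); V=im.max(axis=2).astype(float); hsv=cv2.cvtColor(im,cv2.COLOR_BGR2HSV); S=hsv[:,:,1].astype(float)
c=vision.get_calibration("wrist"); T=np.array(c["T_tool_cam"]); T[2,3]-=.0023; f=295.15
Ct=(f,c["cx"],c["cy"],T[:3,:3],T[:3,3]); z=st["tcp_pos"][2]
def cross(r,t,u0): # all crossings
    i=np.flatnonzero((r[:-1]-t)*(r[1:]-t)<0); return [round(float(u0+k+(t-r[k])/(r[k+1]-r[k])),1) for k in i]
for v in (158,168,178,186): 
    print(v,cross(S[v-2:v+3,285:352].mean(0),100,285))
for v in (214,218,228,232,236): print(v,cross(V[v-1:v+2,282:352].mean(0),28,282))
print("col course",[(v,int(V[v,305:330].mean()),int(S[v,305:330].mean())) for v in range(142,154)])
print("col block",[(v,int(V[v,300:325].mean())) for v in range(205,230)])
print("z",z, "planes course",z-.03,"block bottom",-.0207,"top",-.0427)
for uv,zz in [((318,149),z-.03),((317,211),-.0207),((317,224.2),-.0427)]: print(uv,ray(Ct,uv,zz)*1000)
E
```

```text
158 [295.7, 339.4]
168 [295.9, 339.3]
178 [296.2, 338.9]
186 [296.7, 338.6]
214 [314.5, 315.2]
218 [304.9, 305.2, 311.9, 312.3, 317.6, 318.2]
228 []
232 []
236 []
col course [(142, 126, 151), (143, 126, 151), (144, 126, 152), (145, 90, 142), (146, 45, 90), (147, 41, 78), (148, 39, 77), (149, 73, 61), (150, 115, 57), (151, 134, 56), (152, 136, 56), (153, 135, 56)]
col block [(205, 58), (206, 59), (207, 59), (208, 58), (209, 59), (210, 57), (211, 33), (212, 28), (213, 31), (214, 31), (215, 31), (216, 30), (217, 30), (218, 30), (219, 31), (220, 31), (221, 31), (222, 30), (223, 28), (224, 41), (225, 52), (226, 54), (227, 59), (228, 60), (229, 59)]
z 0.04325566507185517 planes course 0.013255665071855174 block bottom -0.0207 top -0.0427
(318, 149) [[53.32668991  3.37221987 13.25566507]]
(317, 211) [[ 23.54665617   2.66875024 -20.7       ]]
(317, 224.2) [[ 24.43152251   2.60559082 -42.7       ]]
```

```bash
python3 -m crank '[[0.004,-0.002,-0.02,0,0,0,15],[0.004,-0.002,-0.06,0,0,0,15],[0.004,-0.002,-0.1,0,0,0,15],[0.004,-0.002,-0.13,0,0,0,15],[0.004,-0.002,-0.15,0,0,0,15],[0.004,-0.002,-0.16,0,0,0,15],[0.004,-0.002,-0.16,0,0,0,15],[0.004,-0.002,-0.16,0,0,0,15]]'
```

```text
time: 43.9
tcp_pos: [0.5195, 0.4422, 0.0133]
eef_rot: [2.138, 2.302, 0.001]
contact_force: [1.4, 0.3, -0.4]
grip_width: 0.311
grip_force: 59.4
```

```bash
python3 -m crank '[[-0.003,0,-0.005,0,0,0,15],[-0.003,0,-0.01,0,0,0,15],[-0.003,0,-0.013,0,0,0,15],[-0.003,0,-0.016,0,0,0,15],[-0.003,0,-0.018,0,0,0,15],[-0.003,0,-0.02,0,0,0,15],[-0.003,0,-0.021,0,0,0,15],[-0.003,0,-0.021,0,0,0,15]]'
```

```text
time: 44.9
tcp_pos: [0.5188, 0.4421, 0.0093]
eef_rot: [2.138, 2.302, 0.0]
contact_force: [-2.2, -2.2, 5.8]
grip_width: 0.306
grip_force: 60.0
```

```bash
python3 -m crank '[[0,0,0,0,0,0,48],[0,0,0,0,0,0,48],[0,0,0,0,0,0,48],[0,0,0,0,0,0,48],[0,0,0,0,0,0,48],[0,0,0.15,0,0,0,48],[0,0,0.4,0,0,0,48],[0,0,0.7,0,0,0,48]]'
python3 -m crank '[[0,-0.2,0.1,0,0,0,50],[0,-0.4,0.2,0,0,0,50],[0,-0.5,0.2,0,0,0,50],[0,-0.5,0.2,0,0,0,50],[0,-0.5,0.2,0,0,0,50],[0,-0.5,0.2,0,0,0,50],[0,-0.5,0.2,0,0,0,50],[0,-0.5,0.2,0,0,0,50]]'
python3 - <<'E'
from rel import *
im,C,st=grab("wrist","w_p2"); print(st["tcp_pos"],proj(C,[[.5213,.4383,.052],[.5257,.3783,.03]]))
cv2.imwrite("pics/w_p2c.png",cv2.resize(im[0:250,200:440],(720,600)[::1]))
hsv=cv2.cvtColor(im,cv2.COLOR_BGR2HSV); S=hsv[:,:,1].astype(float); V=hsv[:,:,2]
for v in range(20,200,12): print(v,np.flatnonzero(S[v-1:v+2,290:350].mean(0)<97)[[0,-1]]+290)
print([(v,int(V[v,312:325].mean())) for v in range(30,200)])
E
```

```text
time: 45.9
tcp_pos: [0.5183, 0.4418, 0.1495]
eef_rot: [-2.138, -2.301, 0.003]
contact_force: [-0.5, 0.3, 0.4]
grip_width: 0.56
grip_force: 0.0
time: 46.9
tcp_pos: [0.5187, 0.3424, 0.1886]
eef_rot: [-2.137, -2.302, 0.0]
contact_force: [0.3, 0.1, -0.1]
grip_width: 0.586
grip_force: 0.0
[0.51866416 0.34239154 0.18862516] [[323.86504903  90.09721917]
 [322.89145501 149.04915145]]
20 [290 349]
32 [310 337]
44 [310 337]
56 [290 337]
68 [310 338]
80 [310 338]
92 [310 337]
104 [310 337]
116 [310 336]
128 [311 335]
140 [311 335]
152 [311 335]
164 [311 335]
176 [311 334]
188 [311 334]
[(30, 141), (31, 168), (32, 170), (33, 169), (34, 170), (35, 169), (36, 169), (37, 169), (38, 169), (39, 168), (40, 169), (41, 169), (42, 169), (43, 170), (44, 169), (45, 168), (46, 168), (47, 167), (48, 169), (49, 168), (50, 167), (51, 168), (52, 167), (53, 167), (54, 165), (55, 165), (56, 165), (57, 165), (58, 167), (59, 150), (60, 168), (61, 168), (62, 167), (63, 167), (64, 167), (65, 167), (66, 169), (67, 167), (68, 167), (69, 167), (70, 167), (71, 167), (72, 166), (73, 166), (74, 166), (75, 166), (76, 165), 
[... 734 characters left out ...]
40, 165), (141, 165), (142, 165), (143, 164), (144, 164), (145, 167), (146, 152), (147, 65), (148, 71), (149, 71), (150, 51), (151, 146), (152, 172), (153, 169), (154, 171), (155, 172), (156, 171), (157, 170), (158, 168), (159, 168), (160, 168), (161, 168), (162, 167), (163, 167), (164, 167), (165, 167), (166, 167), (167, 167), (168, 167), (169, 167), (170, 167), (171, 166), (172, 167), (173, 167), (174, 168), (175, 168), (176, 164), (177, 160), (178, 133), (179, 103), (180, 100), (181, 102), (182, 85), (183, 87), (184, 90), (185, 93), (186, 93), (187, 93), (188, 93), (189, 93), (190, 93), (191, 92), (192, 92), (193, 93), (194, 91), (195, 109), (196, 108), (197, 105), (198, 130), (199, 173)]
```

```bash
python3 - <<'E'
from rel import *
im=cv2.imread("pics/w_p2.png"); st=telemetry.get_state(); S=cv2.cvtColor(im,cv2.COLOR_BGR2HSV)[:,:,1].astype(float)
c=vision.get_calibration("wrist"); print(np.array(c["T_tool_cam"])[:3,3]); T=np.array(c["T_tool_cam"]); T[2,3]-=.0023
Ct=(295.15,c["cx"],c["cy"],T[:3,:3],T[:3,3]); z=st["tcp_pos"][2]
def mid(v):
    r=S[v-1:v+2,300:346].mean(0); i=np.flatnonzero(r<97); i0,i1=i[0],i[-1]
    return 300+i0-1+(r[i0-1]-97)/(r[i0-1]-r[i0]), 300+i1+(97-r[i1])/(r[i1+1]-r[i1])
def line(vs,zz):
    P=np.array([(ray(Ct,(a,v),z-zz)+ray(Ct,(b,v),z-zz))[0]/2*1000 for v in vs for a,b in [mid(v)]])
    w=np.mean([ (ray(Ct,(b,v),z-zz)-ray(Ct,(a,v),z-zz))[0][1]*1000 for v in vs for a,b in [mid(v)]])
    p=np.polyfit(P[:,0],P[:,1],1); return p,P[:,0].mean().round(1),P[:,1].mean().round(2),w.round(1)
print("outer course",line(range(36,52,3),.03)); print("inner course",line(range(155,174,3),.03)); print("mid course",line(range(126,143,3),.03)); print("block",line(range(66,114,3),.052))
e=lambda v,zz:ray(Ct,(323,v),z-zz)[0,0]*1000
a,b,j,o=e(59,.052),e(118.8,.052),e(148.5,.03),e(30.4,.03); print("block edges",a,b,"len",a-b,"centre",(a+b)/2,"joint",j,"d",(a+b)/2-j,"end",o,o-(a+b)/2)
E
```

```text
[ 0.07700113  0.00218071 -0.17291542]
outer course (array([2.78635799e-03, 9.32474056e+00]), np.float64(141.1), np.float64(9.72), np.float64(28.2))
inner course (array([6.21211567e-03, 9.68000574e+00]), np.float64(18.1), np.float64(9.79), np.float64(28.0))
mid course (array([7.83819469e-03, 9.20840745e+00]), np.float64(52.0), np.float64(9.62), np.float64(28.1))
block (array([0.01644635, 7.93191743]), np.float64(96.9), np.float64(9.53), np.float64(28.1))
block edges 123.5694681695702 68.27497347393519 len 55.29449469563501 centre 95.92222082175269 joint 35.61018767329015 d 60.31203314846254 end 152.91191802433397 56.98969720258128
```

The first block is centred within about 0.5 mm and 0.7° of the course. On to the second block.

```bash
python3 -m crank '[[-0.02,-0.15,0,0,0,-0.1,50],[-0.05,-0.3,0,0,0,-0.25,50],[-0.1,-0.45,0,0,0,-0.4,50],[-0.14,-0.6,0,0,0,-0.55,50],[-0.18,-0.75,0,0,0,-0.7,50],[-0.2,-0.9,0,0,0,-0.8,50],[-0.227,-1,0,0,0,-0.889,50],[-0.227,-1,0,0,0,-0.889,50]]'
python3 -m crank '[[0,-0.1,-0.1,0,0,0,50],[0,-0.19,-0.19,0,0,0,50],[0,-0.19,-0.19,0,0,0,50],[0,-0.19,-0.19,0,0,0,50],[0,-0.19,-0.19,0,0,0,50],[0,-0.19,-0.19,0,0,0,50],[0,-0.19,-0.19,0,0,0,50],[0,-0.19,-0.19,0,0,0,50]]'
python3 - <<'E'
from h import *
im,C,st=grab("wrist","w_b1"); uv=proj(C,[.4734,.1052,.022])[0]
for t in(55,60,75,90,120):
    c=blob(im.max(axis=2)>t,uv); print(t,cv2.boundingRect(c),rect(C,c,.022))
print(uv,st["tcp_pos"],np.degrees(np.arctan2(*st["eef_rot"][[1,0]]))*2%180-90)
E
```

```text
time: 47.95
tcp_pos: [0.4733, 0.1414, 0.1891]
eef_rot: [2.797, 1.43, 0.001]
contact_force: [-0.1, 0.7, 0.1]
grip_width: 0.589
grip_force: 0.0
time: 48.95
tcp_pos: [0.4733, 0.1042, 0.1509]
eef_rot: [2.796, 1.432, 0.0]
contact_force: [-0.1, -0.4, -0.0]
grip_width: 0.583
grip_force: 0.0
55 (300, 158, 28, 54) (array([473.66934204, 107.10606384]), 28.08444595336914, 57.71185302734375, 53.41569900512695)
60 (300, 158, 28, 54) (array([473.66897583, 107.10571289]), 28.06546974182129, 57.728214263916016, 53.37761688232422)
75 (300, 161, 27, 51) (array([472.47369385, 106.08110809]), 27.468324661254883, 54.541534423828125, 54.804649353027344)
90 (300, 161, 27, 51) (array([472.5322876 , 106.03979492]), 27.324947357177734, 54.54153060913086, 54.80464172363281)
120 (300, 161, 27, 50) (array([472.89532471, 106.47966003]), 27.459341049194336, 53.1367073059082, 54.22425079345703)
[314.17037862 186.81241233] [0.47334407 0.10415195 0.15088429] -35.76929347496227
```

```bash
python3 -m crank '[[0,0.007,-0.15,0,0,0,50],[0,0.007,-0.32,0,0,0,50],[0,0.007,-0.5,0,0,0,50],[0,0.007,-0.66,0,0,0,50],[0,0.007,-0.77,0,0,0,45],[0,0.007,-0.83,0,0,0,45],[0,0.007,-0.862,0,0,0,45],[0,0.007,-0.862,0,0,0,45]]'
python3 -m crank '[[0,0,0,0,0,0,15],[0,0,0,0,0,0,15],[0,0,0,0,0,0,15],[0,0,0,0,0,0,15],[0,0,0,0,0,0,15],[0,0,0,0,0,0,15],[0,0,0,0,0,0,15],[0,0,0,0,0,0,15]]'
```

```text
time: 50.0
tcp_pos: [0.4735, 0.1055, -0.0214]
eef_rot: [2.796, 1.432, 0.0]
contact_force: [1.5, -0.5, -0.2]
grip_width: 0.529
grip_force: 0.0
time: 51.0
tcp_pos: [0.4738, 0.1055, -0.0207]
eef_rot: [2.796, 1.432, 0.002]
contact_force: [-1.1, 0.8, 6.4]
grip_width: 0.307
grip_force: 59.8
```

```bash
python3 -m crank '[[0,0,0.15,0,0,0,15],[0,0,0.35,0,0,0.1,15],[0.05,0,0.55,0,0,0.25,15],[0.1,0.05,0.7,0,0,0.4,15],[0.15,0.15,0.85,0,0,0.55,15],[0.2,0.25,1,0,0,0.7,15],[0.25,0.35,1,0,0,0.85,15],[0.25,0.4,1,0,0,0.889,15]]'
python3 -m crank '[[0,0.15,0,0,0,0,15],[0,0.3,0,0,0,0,15],[0,0.45,0,0,0,0,15],[0,0.6,0,0,0,0,15],[0,0.63,0,0,0,0,15],[0,0.63,0,0,0,0,15],[0,0.63,0,0,0,0,15],[0,0.63,0,0,0,0,15]]'
python3 - <<'E'
from h import *
im,C,st=grab("wrist","w_q1"); print(st["tcp_pos"],np.degrees(np.arctan2(*st["eef_rot"][[1,0]]))*2%180-90,proj(C,[[.5257,.3783,.03]]))
V=im.max(axis=2); S=cv2.cvtColor(im,cv2.COLOR_BGR2HSV)[:,:,1]
print("col",[(v,int(V[v,312:322].mean())) for v in range(40,200)])
print("held col",[(v,int(V[v,300:330].mean())) for v in list(range(208,232))+list(range(310,330))])
for v in (228,236,250,280,300): print(v,V[v,284:294].tolist(),V[v,336:350].tolist())
E
```

```text
time: 52.0
tcp_pos: [0.5233, 0.1862, 0.1785]
eef_rot: [2.136, 2.303, 0.0]
contact_force: [-1.0, 1.2, 0.0]
grip_width: 0.307
grip_force: 59.4
time: 53.0
tcp_pos: [0.5235, 0.3107, 0.1785]
eef_rot: [2.139, 2.301, -0.0]
contact_force: [-0.6, 0.5, -0.4]
grip_width: 0.31
grip_force: 59.4
[0.52348799 0.31070892 0.17851951] 4.163751770597969 [[320.83382477 119.53935612]]
col [(40, 175), (41, 175), (42, 175), (43, 175), (44, 175), (45, 175), (46, 174), (47, 174), (48, 172), (49, 172), (50, 170), (51, 171), (52, 171), (53, 171), (54, 171), (55, 172), (56, 170), (57, 171), (58, 171), (59, 171), (60, 171), (61, 172), (62, 171), (63, 172), (64, 171), (65, 171), (66, 172), (67, 172), (68, 172), (69, 171), (70, 172), (71, 171), (72, 172), (73, 171), (74, 172), (75, 170), (76, 171), (77, 171), (78, 171), (79, 171), (80, 171), (81, 170), (82, 172), (83, 166), (84, 130), (85, 69), (86, 78), (87, 90), (88, 164), (89, 175), (90, 175), (91, 174), (92, 174), (93, 174), (94, 175), (95, 174), (96, 174), (97, 175), (98, 177), (99, 175), (100, 176), (101, 176), (102, 176), (103, 175), (104, 175), (105, 176), 
[... 1410 characters left out ...]
78), (313, 77), (314, 77), (315, 77), (316, 77), (317, 83), (318, 65), (319, 45), (320, 43), (321, 46), (322, 49), (323, 49), (324, 49), (325, 48), (326, 50), (327, 51), (328, 55), (329, 55)]
228 [16, 20, 17, 31, 66, 79, 81, 83, 81, 78] [177, 177, 179, 177, 174, 177, 171, 159, 122, 63, 24, 29, 30, 24]
236 [18, 16, 3, 17, 54, 76, 81, 77, 77, 80] [80, 81, 83, 90, 88, 86, 125, 159, 111, 31, 28, 35, 30, 33]
250 [34, 40, 25, 0, 4, 16, 62, 78, 80, 80] [79, 79, 77, 82, 79, 82, 70, 30, 13, 11, 18, 40, 39, 42]
280 [16, 6, 1, 8, 16, 8, 35, 70, 79, 82] [82, 79, 77, 79, 83, 74, 42, 11, 11, 0, 20, 11, 13, 13]
300 [14, 13, 0, 0, 6, 27, 55, 75, 81, 77] [78, 81, 78, 81, 77, 73, 92, 99, 36, 4, 12, 14, 8, 21]
```

```bash
python3 - <<'E'
from rel import *
im=cv2.imread("pics/w_q1.png"); st=telemetry.get_state(); S=cv2.cvtColor(im,cv2.COLOR_BGR2HSV)[:,:,1].astype(float)
c=vision.get_calibration("wrist"); T=np.array(c["T_tool_cam"]); print(T[:3,3]); T[2,3]-=.0023
Ct=(295.15,c["cx"],c["cy"],T[:3,:3],T[:3,3]); z=st["tcp_pos"][2]
def mid(v):
    r=S[v-1:v+2,300:346].mean(0); i=np.flatnonzero(r<97); i0,i1=i[0],i[-1]
    return 300+i0-1+(r[i0-1]-97)/(r[i0-1]-r[i0]), 300+i1+(97-r[i1])/(r[i1+1]-r[i1])
def line(vs,zz):
    P=np.array([(ray(Ct,(a,v),z-zz)+ray(Ct,(b,v),z-zz))[0]/2*1000 for v in vs for a,b in [mid(v)]])
    p=np.polyfit(P[:,0],P[:,1],1); return p,P.mean(0)[:2].round(2)
r=lambda uv,zz: ray(Ct,uv,zz)[0]*1000
print("mid course",line(range(93,114,3),.03),"inner",line(range(126,168,3),.03),"placed",line(range(36,80,4),.052))
print("joint x",r((319,119.3),z-.03)[0],"placed near edge",r((319,83.9),z-.052)[0])
print("held front",r((316.5,221.5),-.0427),"rear",r((316.2,318.4),-.0427))
print("old held front",r((316.8,224.1),-.0427))
E
```

```text
[ 0.07700406  0.00217979 -0.17291509]
mid course (array([-7.70074971e-03,  7.79967213e+00]), array([84.7 ,  7.15])) inner (array([1.36960683e-03, 6.95614249e+00]), array([39.94,  7.01])) placed (array([0.01562926, 4.69311676]), array([124.46,   6.64]))
joint x 67.43890270664352 placed near edge 100.51597697140592
held front [ 25.82573537   2.36034725 -42.7       ] rear [-29.82712941   2.21978716 -42.7       ]
old held front [ 24.48597636   2.50534259 -42.7       ]
```

Two independent estimates agree: TCP target (523.2, 380.8) mm.

```bash
python3 -m crank '[[0,0.1,0,0,0,0,15],[0,0.2,0,0,0,0,15],[0,0.3,-0.05,0,0,0,15],[0,0.35,-0.2,0,0,0,15],[-0.002,0.35,-0.4,0,0,0,15],[-0.002,0.35,-0.58,0,0,0,15],[-0.002,0.35,-0.68,0,0,0,15],[-0.002,0.35,-0.7,0,0,0,15]]'
python3 -m crank '[[0,0,-0.04,0,0,0,15],[0,0,-0.08,0,0,0,15],[0,0,-0.1,0,0,0,15],[0,0,-0.11,0,0,0,15],[0,0,-0.12,0,0,0,15],[0,0,-0.125,0,0,0,15],[0,0,-0.125,0,0,0,15],[0,0,-0.125,0,0,0,15]]'
```

```text
time: 54.05
tcp_pos: [0.5219, 0.3821, 0.0363]
eef_rot: [-2.136, -2.302, 0.005]
contact_force: [0.1, -0.6, -0.5]
grip_width: 0.307
grip_force: 59.4
time: 55.05
tcp_pos: [0.523, 0.3815, 0.0136]
eef_rot: [2.138, 2.302, 0.0]
contact_force: [-0.2, -0.2, -0.0]
grip_width: 0.309
grip_force: 59.4
```

```bash
python3 -m crank '[[0.001,-0.003,-0.005,0,0,0,15],[0.001,-0.003,-0.01,0,0,0,15],[0.001,-0.003,-0.014,0,0,0,15],[0.001,-0.003,-0.017,0,0,0,15],[0.001,-0.003,-0.02,0,0,0,15],[0.001,-0.003,-0.022,0,0,0,15],[0.001,-0.003,-0.0225,0,0,0,15],[0.001,-0.003,-0.0225,0,0,0,15]]'
```

```text
time: 56.05
tcp_pos: [0.5232, 0.3809, 0.0094]
eef_rot: [2.138, 2.302, 0.0]
contact_force: [-1.6, -0.9, 5.0]
grip_width: 0.307
grip_force: 60.0
```

```bash
python3 -m crank '[[0,0,0,0,0,0,48],[0,0,0,0,0,0,48],[0,0,0,0,0,0,48],[0,0,0,0,0,0,48],[0,0,0,0,0,0,48],[0,0,0.15,0,0,0,48],[0,0,0.4,0,0,0,48],[0,0,0.7,0,0,0,48]]'
python3 -m crank '[[0,-0.2,0.1,0,0,0,50],[0,-0.4,0.25,0,0,0,50],[0,-0.5,0.3,0,0,0,50],[0,-0.5,0.3,0,0,0,50],[0,-0.5,0.3,0,0,0,50],[0,-0.5,0.3,0,0,0,50],[0,-0.5,0.3,0,0,0,50],[0,-0.5,0.3,0,0,0,50]]'
python3 - <<'E'
from h import *
im,C,st=grab("wrist","w_end"); t,Ct,_=grab("top","top_end"); print(st["tcp_pos"])
u,v=proj(C,[.5235,.408,.05])[0]; u,v=int(u),int(v); print(u,v)
y0=max(0,v-100); a=cv2.resize(im[y0:y0+200,u-65:u+65],(390,600)); b=cv2.resize(t[100:280,90:213],(410,600)); cv2.imwrite("pics/end.png",np.hstack([a,b]))
S=cv2.cvtColor(im,cv2.COLOR_BGR2HSV)[:,:,1].astype(float); V=im.max(axis=2)
cal=vision.get_calibration("wrist"); T=np.array(cal["T_tool_cam"]); T[2,3]-=.0023; K=(295.15,cal["cx"],cal["cy"],T[:3,:3],T[:3,3]); z=st["tcp_pos"][2]
for v in range(10,190,8):
    r=S[v-1:v+2,u-35:u+35].mean(0); i=np.flatnonzero(r<97)
    if len(i): p=ray(K,[(u-35+i[0],v),(u-35+i[-1],v)],z-.052)*1000; print(v,i[[0,-1]]+u-35,p[:,:2].mean(0).round(1),(p[1,1]-p[0,1]).round(1))
print([(v,int(V[v,u-6:u+6].mean())) for v in range(10,200) if V[v,u-6:u+6].mean()<158])
E
```

```text
time: 57.05
tcp_pos: [0.5227, 0.3806, 0.1497]
eef_rot: [-2.137, -2.301, 0.003]
contact_force: [0.9, 0.2, -0.4]
grip_width: 0.561
grip_force: 0.0
time: 58.05
tcp_pos: [0.5231, 0.2812, 0.2086]
eef_rot: [-2.137, -2.302, 0.001]
contact_force: [0.4, -0.1, -0.2]
grip_width: 0.591
grip_force: 0.0
[0.52305116 0.28122846 0.20863269]
323 59
10 [288 357] [170.1   8.4] 67.5
18 [288 356] [163.3   8. ] 67.0
26 [288 355] [156.3   7.5] 66.5
34 [288 337] [149.3  -1.4] 49.0
42 [290 337] [142.1  -0.5] 47.3
50 [289 337] [134.8  -1. ] 48.7
58 [311 335] [127.5   9.2] 24.5
66 [310 337] [120.    9.8] 27.8
74 [310 336] [112.4   9.3] 27.0
82 [310 336] [104.7   9.4] 27.2
90 [290 336] [96.9 -1.1] 48.4
98 [310 336] [88.9  9.5] 27.6
106 [310 336] [80.9  9.5] 27.8
114 [310 336] [72.7  9.6] 28.0
122 [311 334] [64.4  9.1] 25.0
130 [311 334] [55.9  9.2] 25.2
138 [311 334] [47.3  9.2] 25.4
154 [330 333] [29.8 19.4] 3.4
162 [290 357] [20.7 10.5] 75.7
170 [290 357] [11.6 10.6] 76.3
178 [288 357] [2.3 9.5] 79.2
186 [288 357] [-7.2  9.6] 79.9
[(56, 110), (57, 101), (58, 101), (59, 104), (60, 113), (117, 118), (157, 121), (158, 45), (159, 32), (160, 34), (161, 34), (162, 37), (163, 35), (164, 34), (165, 35), (166, 35), (167, 35), (168, 35), (169, 36), (170, 33), (171, 32), (172, 31), (173, 23), (174, 19), (175, 17), (176, 18), (177, 16), (178, 12), (179, 17), (180, 16), (181, 17), (182, 17), (183, 15), (184, 18), (185, 19), (186, 15), (187, 18), (188, 23), (189, 18), (190, 17), (191, 20), (192, 27), (193, 32), (194, 30), (195, 33), (196, 31), (197, 33), (198, 32), (199, 32)]
```

View pics/end.png

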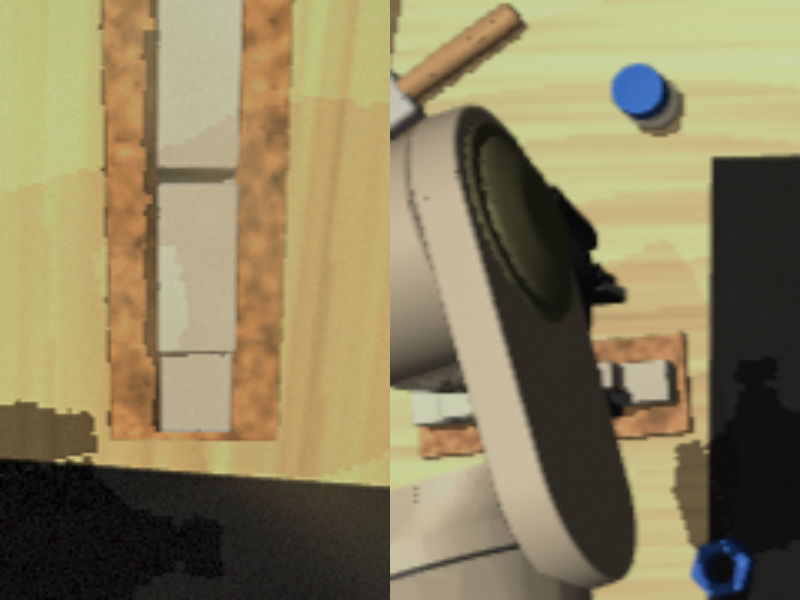

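Both second-course blocks lie in line on the course, with a gap of about 4 mm between them (dark band at v = 56–60). Handing in.

```bash
python3 -c "
from bench import job; print(job.finish_job())"
```

```text
the job is handed in; nothing more can be done
None
```

The job is handed in at about 58 s: the nut, wheel and beam lie flat in their matching trays, the two blocks sit over the wall joints (the first measured within about 0.5 mm and 0.7°, the second checked by eye and rough figures), and the glue bottle was left alone; the verdict was not shown.

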